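# Stir the drying beads and hang up the paddle

## Robot

A 7-joint arm with a two-finger parallel gripper is mounted at the origin on the work surface. World frame = base frame: x ahead of the robot, y to its left, z up, the work surface at z = 0. Lengths are in m, angles in rad, forces in N, time in s.
With the tool pointing down it reaches from about 0.425 to 0.875 m from the base axis. Payload 4.7 kg.
Tool frame: the origin (TCP) lies midway between the tips of the shut fingers; the grasp point (between the pads) lies 19 mm behind it; z points along the fingers, y is the line along which they close (so a half turn about z gives the same grasp; the last joint's range is limited). The gripper opens to 85 mm and grips with 20 to 120 N. Pads are 22 mm wide; open, the fingers measure 114 mm over their backs; the gripper's body (76 mm by 85 mm) begins 54 mm behind the grasp point. The pads swing forward as they close: fully open they stand 13 mm farther back than shut.
Start: joints at [1.362, 0.321, -0.07, 1.45, 0.023, 1.371, -0.057], TCP at [0.144, -0.634, 0.231] pointing down, gripper open.
Joint ranges: [-2.86, 2.86], [-0.3, 2.09], [-1.38, 1.24], [0.06, 2.45], [-1.56, 4.7], [0.09, 2.05], [-2.69, 2.69]. Speed limits (rad/s): [2.57, 2.57, 3.14, 3.14, 3.14, 3.14, 3.14].

## Interface

Orientations are given as a unit quaternion [x, y, z, w].
In Python, from workcell import read_state, eyes, finish_job gives the robot as it stands. The module is installed in compiled form; this text tells all that it offers.
- The arm moves only by the tool move_arm, never from a script. Its argument "series" is one flat list of numbers, 6 for each row, row after row: the shift along the tool's x, y, z in mm, then the turn, a rotation vector about the tool's x, y, z in rad. A call has 1 to 8 rows; each row shifts and turns the commanded pose from where the row before left it, along the tool's axes as they then stand; what a row does not reach is not made up. A row lasts 1/12 s, in which the tool goes at most 41.7 mm and 7.16 degrees, less where a joint would pass 70% of its speed; a pose out of reach is approached as far as the arm can. A call with a gripper value outside its range is refused whole. "hand" is the closure, from -1 (fully open) to 1 (shut), set as the call begins (left out, the last holds). The fingers move at their own pace and stop on an object; "force" is the grip in N (left out, the last holds). Time passes only in rows, so rows that do not move let the fingers close. It gives the time, the measured TCP pose, the force, the opening and the grip force at its end, in the units of the state.
- read_state(): the state, without advancing time (a new reading comes with each control period).
- eyes.grab_frame(name): name is "scene" or "top"; returns the picture (384x512x3 uint8, blue, green, red); there is no depth.
- eyes.camera_info(name): a dict with "camera_matrix" (3x3 intrinsics, pixels), "distortion" ([k1, k2, p1, p2, k3] as OpenCV has them; the pictures are not rectified), "eye" and "attitude" of the camera in the world. Camera axes: x right, y down, z forward; pixel columns grow to the right and rows downward; lengths in m; the calibration is good to about 2 mm. A picture is of the moment at which its call begins. camera_info takes no time and is no camera call.
- finish_job(): hands the job in; it is judged then, once.
The state is a dict: "clock": time; "joint_positions": joint angles; "joint_vel": joint speeds; "tau": joint torques, N m; "tool_pos": TCP position; "tool_rot": TCP orientation; "wrist_force": force on the tool from outside, world axes, zero at the start; "ft_torque": the same for the moment, N m; "finger_gap": finger opening in m; "gripper_force": force on a finger pad.
Only numpy, scipy, OpenCV 4.12 (cv2) and the standard library are available. Lean on these libraries where they do the work, as an engineer would, in place of code of your own. Each camera call takes 0.05 s, during which the arm holds its last target. There are 200 camera calls.

## Task

Lift the stirring paddle out of its wooden block and stir the steel beads in the clay dish with its blade until every one of the six beads lies somewhere new, most of a bead's width or more from where it first lay, touching the beads only with the paddle and keeping them all in the dish. Then hang the paddle by its ring eye on the peg of the tall stand, so that it hangs there still, and leave the steel block, the jar and the brush where they are.

Things in the scene. Friction and masses are not known exactly. Their poses are not given: they have to be found in the camera images.
- paddle: Steel stirring paddle, wooden handle, 165 mm, 90 g; stands upright in the block at first. Origin: lower tip, mid blade; z up to the handle. Flat in y-z: blade 24 wide (y), 5 thick (x), z 0 to 36; shank 6 thick to z 87; ring eye of 6 mm bar, hole 20, outside 32, hole along x, centre z 103; square handle 22 x 22, z 121 to 165.
- paddle_eye (a point): centre of the paddle's ring eye (103 mm above the paddle's tip)
- paddle_handle (a point): centre of the paddle's square wooden handle, the place to grip (143 mm above the paddle's tip)
- block: Dark wooden tool block, 70 (x) x 90 (y) x 60 mm high, fixed. Origin: centre of its underside. In the middle of its top is a slot 8 (x) x 28 (y) mm, 50 mm deep (slot floor 10 mm above the bench), in which the paddle stands.
- dish: Round open clay dish, fixed, 42 mm high, outer radius 58 mm at the foot and 67 mm at the rim, wall 5 mm, flat inner floor 6 mm above the bench with radius 53 mm. Origin: centre of its underside, on the bench. Six steel beads lie in it.
- stand: Tall stand, fixed: round wooden foot (radius 50, 18 mm high), upright wooden post of radius 12 mm up to 167 mm, and one steel peg of 8 mm diameter near its top, which juts out along the stand's own -x and rises 12 degrees. Origin: centre of the foot's underside.
- peg_root (a point): where the peg's centreline leaves the post, 156 mm above the bench
- peg_tip (a point): free end of the peg's centreline (it is rounded 4 mm beyond), 65 mm out from the root, 169 mm above the bench
- bench_block: Bystander: square steel bench block 60 x 60 x 20 mm, loose. Origin: centre of its underside.
- jar: Bystander: small glass jar with black lid, radius 22, height 50 mm, loose. Origin: centre of its underside.
- brush: Bystander: hand brush 160 mm long lying on the bench, loose.
- bead0: origin: centre of one of the six loose steel beads in the dish, 18 mm diameter, 12 g
- bead1: origin: centre of one of the six loose steel beads in the dish, 18 mm diameter, 12 g
- bead2: origin: centre of one of the six loose steel beads in the dish, 18 mm diameter, 12 g
- bead3: origin: centre of one of the six loose steel beads in the dish, 18 mm diameter, 12 g
- bead4: origin: centre of one of the six loose steel beads in the dish, 18 mm diameter, 12 g
- bead5: origin: centre of one of the six loose steel beads in the dish, 18 mm diameter, 12 g
Mind the look-alikes: they are no part of the job. Leave any pink or red look-alike of the paddle alone.

How it is judged:
By the outcome, as a careful person would: the job done as asked, in the order asked, and still so for the second after the job is handed in, with the robot touching nothing.
It also fails if it takes over 72 s, if anything falls off the work surface, if the arm or the gripper's body presses on something with over 40 N, if the wrist force passes 120 N, or if a joint passes its speed limit or range.

## Working session

There is one attempt and no reset: what is moved stays moved. The work goes in short steps, Python scripts to look and compute and a tool call to move; the robot and the scene stay as the last step left them, time stands still between calls to the robot, and variables do not carry over. Pictures are saved under pics/ and viewed, at most 10 in all, crops included, and the job is handed in when it is done.

Besides the shell and the picture viewer there is one more tool, called after "Request:" as name(argument=value, ...) on one line, values as JSON. move_arm: Moves the arm, as the interface text tells. Its arguments: {"type":"object","properties":{"series":{"type":"array","items":{"type":"number"}},"hand":{"type":"number"},"force":{"type":"number"}},"required":["series"]}

```bash
mkdir -p pics; ls; python3 - <<'E'
from workcell import read_state, eyes
import cv2
for n in("scene","top"):
    i=eyes.camera_info(n);print(n,i)
    cv2.imwrite(f"pics/{n}0.png",eyes.grab_frame(n))
s=read_state();print(s)
E
```

```text
pics
scene {'camera_matrix': array([[491.40557846,   0.        , 252.59208355],
       [  0.        , 491.40557846, 192.81998507],
       [  0.        ,   0.        ,   1.        ]]), 'distortion': array([-0.02336488,  0.        ,  0.        ,  0.        ,  0.        ]), 'eye': array([ 1.02179989, -0.53063429,  1.10104117]), 'attitude': array([ 0.91109296,  0.29133797, -0.08853429, -0.27783716])}
top {'camera_matrix': array([[428.64808398,   0.        , 253.14089327],
       [  0.        , 428.64808398, 197.47106214],
       [  0.        ,   0.        ,   1.        ]]), 'distortion': array([-0.09668865,  0.        ,  0.        ,  0.        ,  0.        ]), 'eye': array([0.44077228, 0.03357475, 1.23073156]), 'attitude': array([ 0.71169197, -0.69731167,  0.06838705, -0.05073641])}
{'clock': 0.1, 'joint_positions': array([ 1.36212303,  0.32176918, -0.07009627,  1.45155936,  0.02261524,
        1.37079986, -0.05691893]), 'joint_vel': array([-4.98650680e-04, -7.52827569e-04,  1.52680071e-03, -2.68367082e-03,
       -4.54644321e-04, -5.75851581e-05,  1.96981285e-03]), 'tau': array([ 1.48668073e-04, -4.94876182e+01, -3.84058412e-01, -3.15209913e+01,
        1.28769554e-02,  7.52426247e-03,  5.67232490e-06]), 'tool_pos': array([ 0.14345598, -0.6334752 ,  0.23031659]), 'tool_rot': array([ 9.93801257e-01,  1.11167880e-01, -1.49034148e-04, -8.61514732e-04]), 'wrist_force': array([0.66047025, 0.55207212, 0.02667322]), 'ft_torque': array([-0.02268045,  0.02870783, -0.02190456]), 'gripper_force': 0.0, 'finger_gap': 0.08561055404282773}
```

View pics/scene0.png

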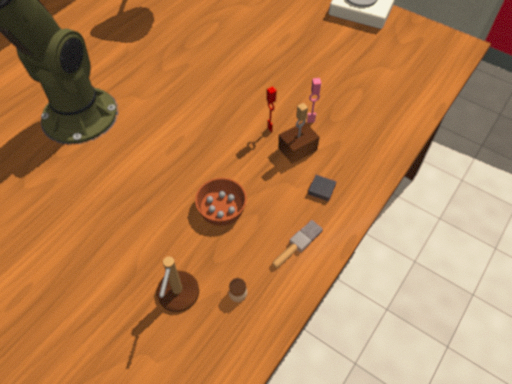

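View pics/top0.png

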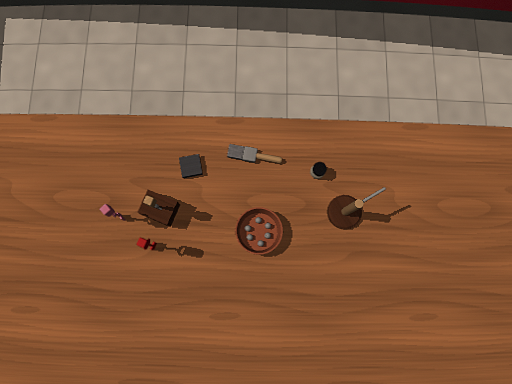

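The scene view shows the wooden-handled paddle in its block at (302,110), with two look-alikes: red at (271,92) and pink at (315,85). The dish is at (221,202), the stand at (172,275), the jar at (237,289), the brush at (300,243) and the steel block at (322,188). In the top view the paddle handle is at (149,201), the dish at (260,231), the stand at (347,211), the pink look-alike at (107,210) and the red one at (143,243). I choose the paddle with the tan handle standing in the block.

```bash
cat > h.py <<'E'
import numpy as np, cv2
from workcell import read_state, eyes
from scipy.spatial.transform import Rotation as R
def ray(n,uv):
    i=eyes.camera_info(n)
    p=cv2.undistortPoints(np.array([[uv]],float),i["camera_matrix"],i["distortion"])[0,0]
    return i["eye"],R.from_quat(i["attitude"]).apply([p[0],p[1],1.])
def atz(n,uv,z):
    o,d=ray(n,uv); return o+d*(z-o[2])/d[2]
def proj(n,P):
    i=eyes.camera_info(n); r=R.from_quat(i["attitude"]).inv()
    return cv2.projectPoints(np.atleast_2d(np.array(P,float)),r.as_rotvec(),-r.apply(i["eye"]),i["camera_matrix"],i["distortion"])[0][:,0]
def tri(a,b):
    (o1,d1),(o2,d2)=ray("top",a),ray("scene",b)
    t=np.linalg.lstsq(np.c_[d1,-d2],o2-o1,rcond=None)[0]
    p,q=o1+d1*t[0],o2+d2*t[1]; return (p+q)/2,np.linalg.norm(p-q)
E
python3 - <<'E'
from h import *
print(proj("top",[[0,0,0],[.144,-.634,.231]]),proj("scene",[[0,0,0],[.144,-.634,.231]]))
print("handle",tri((149,201),(302,108)))
print("dish",atz("top",(260,231),.042),atz("scene",(221,201),.042))
print("stand foot",atz("top",(345,212),.018),atz("scene",(178,291),.018))
print("posttop",atz("top",(359,204),.167),atz("scene",(169,262),.167))
a=cv2.imread("pics/top0.png");b=cv2.imread("pics/scene0.png")
def c(im,x,y,w,h,k): return cv2.resize(im[y:y+h,x:x+w],None,fx=k,fy=k,interpolation=cv2.INTER_CUBIC)
L=np.vstack([c(a,125,180,80,60,5),c(b,260,75,80,60,5)])
M=np.vstack([c(a,320,175,80,60,5),c(b,140,250,80,60,5)])
cv2.imwrite("pics/crop1.png",np.hstack([L,M]))
E
```

```text
[[250.52904193 431.35544553]
 [520.26295968 397.19376671]] [[  79.46469473  114.8231774 ]
 [-138.60522923  259.61298419]]
handle (array([0.60799294, 0.27081695, 0.16674464]), np.float64(0.0017958537280539626))
dish [ 0.54943878 -0.01514508  0.042     ] [ 0.55797311 -0.01814053  0.042     ]
stand foot [ 0.61114574 -0.2606553   0.018     ] [ 0.61847842 -0.26463476  0.018     ]
posttop [ 0.61148345 -0.26102978  0.167     ] [ 0.61674164 -0.26271192  0.167     ]
```

View pics/crop1.png

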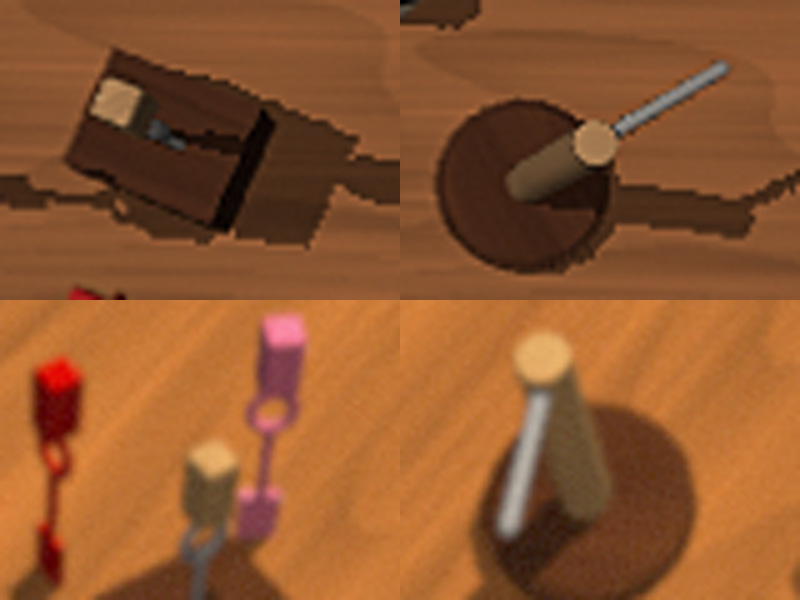

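```bash
python3 - <<'E'
from h import *
T=lambda x,y,X,Y:(x/5+X-.4,y/5+Y-.4)
ta=lambda x,y:T(x,y,125,180); sa=lambda x,y:T(x,y-300,260,75)
tb=lambda x,y:T(x-400,y,320,175); sb=lambda x,y:T(x-400,y-300,140,250)
print("posttop",atz("top",tb(595,142),.167),atz("scene",sb(543,356),.167),tri(tb(595,142),sb(543,356)))
print("peg tip end",atz("top",tb(727,66),.170),atz("scene",sb(509,534),.170),tri(tb(727,66),sb(509,534)))
print("handle",atz("top",ta(117.5,103.5),.175),atz("scene",sa(212,459),.175),tri(ta(117.5,103.5),sa(212,459)))
c=np.array([atz("top",ta(*p),.175)[:2] for p in[(103,78),(146,88),(130,130),(90,118)]])
print("handle edges",[(np.linalg.norm(d)*1e3,np.degrees(np.arctan2(d[1],d[0]))) for d in np.roll(c,-1,0)-c])
c=np.array([atz("top",ta(*p),.060)[:2] for p in[(113,50),(270,112),(222,228),(67,160)]])
print("block",c.mean(0),[(np.linalg.norm(d)*1e3,np.degrees(np.arctan2(d[1],d[0]))) for d in np.roll(c,-1,0)-c])
c=np.array([atz("scene",p,.060)[:2] for p in[(0,0)]])
# dish mask
for n in("top","scene"):
    im=cv2.imread(f"pics/{n}0.png");hsv=cv2.cvtColor(im,cv2.COLOR_BGR2HSV)
    x0,y0=((225,198),(185,170))[n=="scene"]
    sub=im[y0:y0+70,x0:x0+75]
    print(n,im[231,260] if n=="top" else im[205,215])
    cv2.imwrite(f"pics/d_{n}.png",cv2.resize(sub,None,fx=5,fy=5,interpolation=cv2.INTER_CUBIC))
cv2.imwrite("pics/dish.png",np.hstack([cv2.imread("pics/d_top.png"),cv2.imread("pics/d_scene.png")]))
E
```

```text
posttop [ 0.61403752 -0.26005202  0.167     ] [ 0.61355423 -0.26158107  0.167     ] (array([ 0.61369716, -0.26082947,  0.16613949]), np.float64(0.001439280783109953))
peg tip end [ 0.65455339 -0.32930615  0.17      ] [ 0.65547155 -0.33013733  0.17      ] (array([ 0.65486639, -0.32981767,  0.1684813 ]), np.float64(2.105609803041185e-05))
handle [0.60774795 0.2706956  0.175     ] [0.60916804 0.26929389 0.175     ] (array([0.60813329, 0.27123156, 0.17272217]), np.float64(6.748695989185475e-05))
handle edges [(np.float64(22.368975889400595), np.float64(-101.80683703070417)), (np.float64(22.42683925686706), np.float64(162.3438246495348)), (np.float64(21.144431155490203), np.float64(74.70170170109539)), (np.float64(21.047196038713277), np.float64(-14.589513390750433))]
block [0.60777221 0.26757867] [(np.float64(94.98229960180579), np.float64(-110.23722329862369)), (np.float64(68.95826254274056), np.float64(160.18796621711658)), (np.float64(94.53744831210876), np.float64(67.91568849809643)), (np.float64(65.91688758216507), np.float64(-19.36301912356726))]
top [ 44  69 132]
scene [ 60  97 193]
```

View pics/dish.png

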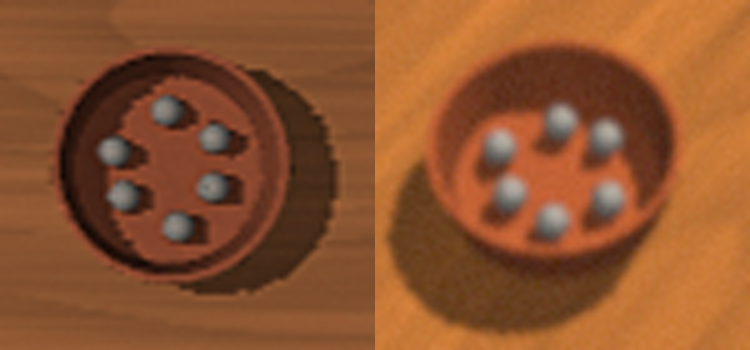

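The top view of the dish has its rim centre at about (259,230), and the scene view at (220,200). Six beads form a ring and the middle is free.

```bash
cat >> h.py <<'E'
C0=np.array([0.,0.])
def beads(n="top"):
    im=eyes.grab_frame(n); hsv=cv2.cvtColor(im,cv2.COLOR_BGR2HSV)
    return im,hsv
def dirR(yaw): # tool down, tool y at world angle yaw(deg)
    y=np.array([np.cos(np.radians(yaw)),np.sin(np.radians(yaw)),0]);z=np.array([0,0,-1.]);x=np.cross(y,z)
    return R.from_matrix(np.c_[x,y,z])
def rows(wps,p=None,r=None,vmax=38,wmax=.12):
    """wps: list of (xyz, yaw deg, nrows or None); prints tool-frame rows (mm, rad)"""
    s=read_state(); p=s["tool_pos"] if p is None else np.array(p); r=R.from_quat(s["tool_rot"]) if r is None else r
    for t,yaw,n in wps:
        rt=dirR(yaw); w=(r.inv()*rt).as_rotvec(); t=np.array(t,float)
        k=n or max(1,int(np.ceil(max(np.linalg.norm(t-p)*1e3/vmax,np.linalg.norm(w)/wmax))))
        p0,r0=p,r
        for i in range(1,k+1):
            pt=p0+(t-p0)*i/k; rr=r0*R.from_rotvec(w*i/k)
            d=np.round(r.inv().apply(pt-p)*1e3,1 if k>0 else 0); dw=np.round((r.inv()*rr).as_rotvec(),3)
            print(*[f"{v:g}" for v in (*d,*dw)],sep=",",end=", \n")
            p=p+r.apply(d/1e3); r=r*R.from_rotvec(dw)
        print("#",p.round(4),"y",np.degrees(np.arctan2(*r.as_matrix()[1::-1,1])).round(1))
    return p,r
E
python3 - <<'E'
from h import *
print("dish",atz("top",(259.3,230.4),.042),atz("scene",(220.4,199.6),.042))
bt=[(168,110),(215,138),(115,151),(124,196),(212,187),(179,227)]
bs=[(561,121),(606,137),(499,147),(510,194),(608,199),(553,221)]
C=np.array([.5495,-.0142])
print("beads top");
for x,y in bt:
    p=atz("top",(x/5+224.6,y/5+197.6),.015)[:2]; d=p-C; print(p.round(4),(np.linalg.norm(d)*1e3).round(1),np.degrees(np.arctan2(d[1],d[0])).round())
print("beads scene")
for x,y in bs:
    p=atz("scene",((x-375)/5+184.6,y/5+169.6),.015)[:2]; d=p-C; print(p.round(4),(np.linalg.norm(d)*1e3).round(1),np.degrees(np.arctan2(d[1],d[0])).round())
print("pink",tri((105,209),(316,81)),"red",tri((143,243),(271,89)))
print("pinkfoot",atz("scene",(311,120),0),atz("scene",(269,130),0))
s=read_state();print(s["tool_pos"])
E
```

```text
dish [ 0.5510709  -0.01317129  0.042     ] [ 0.55410064 -0.01562952  0.042     ]
beads top
[ 0.5844 -0.0106] 35.1 6.0
[ 0.5689 -0.0377] 30.5 -50.0
[0.5603 0.0192] 35.1 72.0
[0.5348 0.0136] 31.4 118.0
[ 0.5409 -0.0363] 23.7 -111.0
[ 0.5179 -0.0179] 31.8 -173.0
beads scene
[0.534  0.0143] 32.4 119.0
[0.5596 0.02  ] 35.7 74.0
[ 0.5174 -0.0179] 32.3 -173.0
[ 0.5402 -0.0376] 25.1 -112.0
[ 0.5837 -0.0103] 34.4 6.0
[ 0.5685 -0.0376] 30.2 -51.0
pink (array([0.58474576, 0.3813574 , 0.16376679]), np.float64(0.00019938990961871565)) red (array([0.50305827, 0.28045944, 0.16697388]), np.float64(0.0036456474010301537))
pinkfoot [0.5830043  0.38884026 0.        ] [0.50274669 0.28290418 0.        ]
[ 0.14345598 -0.6334752   0.23031659]
```

Each bead agrees between the two views to about 1 mm. The dish centre is (.5525,-.0145), the paddle (.608,.270) with blade line at 73°, and the peg runs along -59° from about (.614,-.261). The look-alikes stand more than 100 mm from the paddle. I grip across the paddle's y.

```bash
python3 - <<'E'
from h import *
rows([((.43,-.46,.27),-85,None),((.60,-.20,.27),-93,None),((.63,.05,.27),-100,None),((.608,.27,.25),-107,None)],vmax=38)
E
```

```text
35.3,-11.8,-4.4,-0,0,0.015, 
35.1,-12.3,-4.4,-0,0,0.015, 
35,-12.8,-4.4,-0.001,0,0.015, 
34.7,-13.3,-4.4,0,0,0.015, 
34.6,-13.9,-4.4,0,0,0.015, 
34.3,-14.4,-4.4,-0,0,0.015, 
34.1,-14.9,-4.4,-0,0,0.015, 
33.9,-15.4,-4.4,-0.001,0,0.015, 
33.6,-15.9,-4.4,0,0,0.016, 
# [ 0.43 -0.46  0.27] y -85.0
21.3,-27.1,-0,0,0,0.015, 
20.9,-27.5,-0,0,0,0.016, 
20.5,-27.8,-0,0,0,0.015, 
20.1,-28.1,-0.1,0,0,0.016, 
19.6,-28.4,0,0,0,0.015, 
19.1,-28.7,0,0,0,0.016, 
18.8,-29,-0,0,0,0.015, 
18.2,-29.3,-0,0,0,0.016, 
17.8,-29.5,-0,0,0,0.015, 
# [ 0.6  -0.2   0.27] y -93.0
2.4,-35.9,-0,0,0,0.017, 
1.8,-35.9,-0,0,0,0.018, 
1.2,-36,-0,0,0,0.017, 
0.6,-36,-0.1,0,0,0.018, 
-0.1,-35.9,0,0,0,0.017, 
-0.7,-36,0,0,0,0.018, 
-1.4,-36,-0,0,0,0.017, 
# [0.63 0.05 0.27] y -100.0
-10,-35.5,3.3,0,0,0.02, 
-10.6,-35.2,3.3,0,0,0.021, 
-11.5,-35.1,3.4,0,0,0.02, 
-12.1,-34.8,3.3,0,0,0.021, 
-12.8,-34.5,3.3,0,0,0.02, 
-13.5,-34.3,3.3,0,0,0.021, 
# [0.608 0.27  0.25 ] y -107.0
```

Request:
move_arm(series=[35, -12, -4.4, 0, 0, 0.015, 35, -12, -4.4, 0, 0, 0.015, 35, -13, -4.4, 0, 0, 0.015, 35, -13, -4.4, 0, 0, 0.015, 35, -14, -4.4, 0, 0, 0.015, 34, -14, -4.4, 0, 0, 0.015, 34, -15, -4.4, 0, 0, 0.015, 34, -15, -4.4, 0, 0, 0.015], hand=-0.2, force=60)

```text
clock: 0.77
tool_pos: [0.3995, -0.4791, 0.2664]
tool_rot: [0.999, 0.051, -0.0, -0.0]
wrist_force: [0.9, -0.8, 0.1]
finger_gap: 0.0514
gripper_force: 0.0
```

Request:
move_arm(series=[33, -16, -4.4, 0, 0, 0.015, 21, -27, 0, 0, 0, 0.015, 21, -27, 0, 0, 0, 0.015, 20, -28, 0, 0, 0, 0.015, 20, -28, 0, 0, 0, 0.015, 20, -28, 0, 0, 0, 0.015, 19, -29, 0, 0, 0, 0.015, 19, -29, 0, 0, 0, 0.015])

```text
clock: 1.43
tool_pos: [0.5615, -0.2578, 0.2705]
tool_rot: [1.0, -0.009, -0.0, -0.0]
wrist_force: [0.7, -0.4, -0.3]
finger_gap: 0.0512
gripper_force: 0.0
```

Request:
move_arm(series=[18, -29, 0, 0, 0, 0.015, 18, -29, 0, 0, 0, 0.015, 2, -36, 0, 0, 0, 0.017, 2, -36, 0, 0, 0, 0.017, 1, -36, 0, 0, 0, 0.017, 1, -36, 0, 0, 0, 0.017, 0, -36, 0, 0, 0, 0.017, 0, 0, 0, 0, 0, 0])

```text
clock: 2.1
tool_pos: [0.6189, -0.0119, 0.2708]
tool_rot: [0.998, -0.06, -0.0, -0.003]
wrist_force: [-0.0, 2.5, 0.1]
finger_gap: 0.0514
gripper_force: 0.0
```

```bash
python3 - <<'E'
from h import *
s=read_state();print(s["clock"],s["joint_positions"].round(2),s["tool_pos"],s["finger_gap"])
rows([((.608,.27,.24),-107,None)],vmax=36)
E
```

```text
2.1 [ 0.38  0.28 -0.49  1.46  0.12  1.44 -1.8 ] [ 0.61892153 -0.01194969  0.27078071] 0.051440261106287404
-5.6,-34.8,4.1,-0.001,0,0.022, 
-6.3,-34.7,4,-0.001,0,0.022, 
-7.1,-34.5,4,-0,0.001,0.022, 
-7.8,-34.4,4,-0.001,-0,0.022, 
-8.6,-34.2,3.9,-0.001,-0,0.023, 
-9.4,-34,4,-0.001,0,0.022, 
-10.2,-33.7,3.8,-0,0,0.022, 
-10.8,-33.6,3.9,-0.001,0,0.022, 
# [0.608 0.27  0.24 ] y -107.0
```

Request:
move_arm(series=[-6, -35, 4, 0, 0, 0.022, -6, -35, 4, 0, 0, 0.022, -7, -34, 4, 0, 0, 0.022, -8, -34, 4, 0, 0, 0.022, -9, -34, 4, 0, 0, 0.022, -9, -34, 4, 0, 0, 0.022, -10, -34, 4, 0, 0, 0.022, -11, -34, 4, 0, 0, 0.022])

```text
clock: 2.77
tool_pos: [0.6113, 0.2598, 0.2382]
tool_rot: [0.988, -0.154, -0.0, 0.0]
wrist_force: [0.5, 0.9, 0.5]
finger_gap: 0.0511
gripper_force: 0.0
```

Request:
move_arm(series=[0, 0, 0, 0, 0, 0, 0, 0, 0, 0, 0, 0])

```text
clock: 2.93
tool_pos: [0.6098, 0.262, 0.2378]
tool_rot: [0.989, -0.151, -0.001, -0.0]
wrist_force: [0.5, -1.3, -0.3]
finger_gap: 0.051
gripper_force: 0.0
```

```bash
python3 - <<'E'
from h import *
s=read_state();print(s["clock"],s["joint_positions"].round(2),s["tool_pos"],s["finger_gap"])
rows([((.608,.27,.19),-107,None),((.608,.27,.134),-107,None)],vmax=15)
im=eyes.grab_frame("scene");im2=eyes.grab_frame("top")
a=cv2.resize(im[60:160,240:340],(400,400),interpolation=cv2.INTER_CUBIC);b=cv2.resize(im2[150:250,100:200],(400,400),interpolation=cv2.INTER_CUBIC)
cv2.imwrite("pics/g1.png",np.hstack([a,b]))
E
```

```text
2.9333 [-0.02  0.4  -0.57  1.39  0.22  1.42 -2.46] [0.60981845 0.26203509 0.23780131] 0.051049192106928855
-1,-1.8,12,0,0.001,-0.001, 
-1,-1.7,11.9,0,0,-0.002, 
-1,-1.8,12,0,0.001,-0.001, 
-1,-1.8,11.9,0,0,-0.001, 
# [0.608 0.27  0.19 ] y -107.0
0,0,14,0,0,-0, 
0,0,14,0,0,-0, 
0,0,14,0,0,-0, 
0,0,14,0,0,-0, 
# [0.608 0.27  0.134] y -107.0
```

View pics/g1.png

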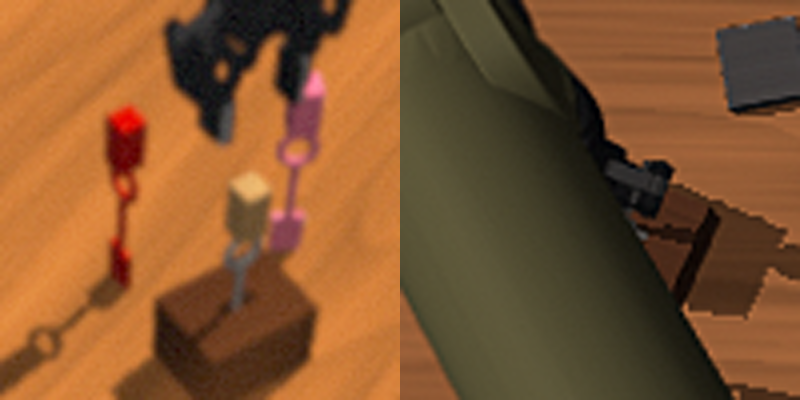

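The crop shows the gripper open above the tan handle at crop (249,190), with the pink and red look-alikes clear of the fingers. I go down.

Request:
move_arm(series=[-1, -2, 12, 0, 0, 0, -1, -2, 12, 0, 0, 0, -1, -2, 12, 0, 0, 0, -1, -1, 12, 0, 0, 0, 0, 0, 0, 0, 0, 0])

```text
clock: 3.45
tool_pos: [0.6079, 0.2656, 0.1866]
tool_rot: [0.988, -0.153, -0.003, 0.002]
wrist_force: [0.1, 0.5, -1.2]
finger_gap: 0.0514
gripper_force: 0.0
```

```bash
python3 - <<'E'
from h import *
im=eyes.grab_frame("scene")
cv2.imwrite("pics/g2.png",cv2.resize(im[60:160,240:340],(500,500),interpolation=cv2.INTER_CUBIC))
rows([((.608,.27,.134),-107,4)])
E
```

```text
-0.4,-1,13.6,0.001,0.001,-0.003, 
-0.4,-0.9,13.5,0,0.001,-0.003, 
-0.5,-1,13.6,0.001,0,-0.003, 
-0.4,-1,13.5,0.001,0.001,-0.002, 
# [0.608 0.27  0.134] y -107.0
```

View pics/g2.png

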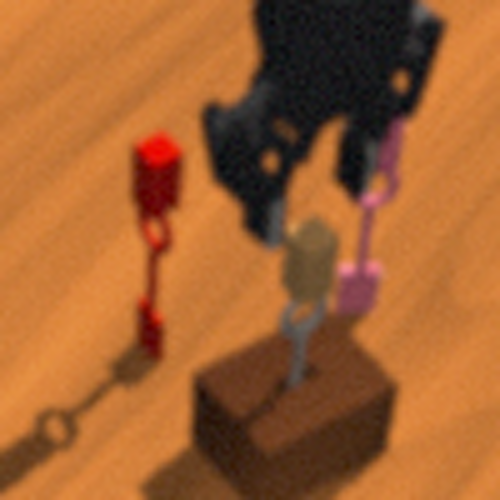

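The handle at crop (310,255) lies between the open fingertips at (265,240) and (360,190). I descend and close.

Request:
move_arm(series=[0, -1, 13, 0, 0, 0, 0, -1, 13, 0, 0, 0, 0, 0, 13, 0, 0, 0, 0, 0, 13, 0, 0, 0, 0, 0, 0, 0, 0, 0, 0, 0, 0, 0, 0, 0])

```text
clock: 4.0
tool_pos: [0.6097, 0.2681, 0.1373]
tool_rot: [0.988, -0.153, -0.001, 0.001]
wrist_force: [1.2, -0.8, 0.0]
finger_gap: 0.0511
gripper_force: 0.0
```

Request:
move_arm(series=[0, 0, 0, 0, 0, 0, 0, 0, 0, 0, 0, 0, 0, 0, 0, 0, 0, 0, 0, 0, 0, 0, 0, 0, 0, 0, 0, 0, 0, 0, 0, 0, 0, 0, 0, 0], hand=1, force=60)

```text
clock: 4.5
tool_pos: [0.611, 0.269, 0.1399]
tool_rot: [0.988, -0.153, 0.001, -0.001]
wrist_force: [-0.5, -0.9, 3.9]
finger_gap: 0.0214
gripper_force: 58.8
```

Request:
move_arm(series=[0, 0, -8, 0, 0, 0, 0, 0, -12, 0, 0, 0, 0, 0, -15, 0, 0, 0, 0, 0, -15, 0, 0, 0, 0, 0, -15, 0, 0, 0, 0, 0, -15, 0, 0, 0, 0, 0, -15, 0, 0, 0, 0, 0, 0, 0, 0, 0])

```text
clock: 5.17
tool_pos: [0.6116, 0.2695, 0.2383]
tool_rot: [0.988, -0.154, 0.002, -0.001]
wrist_force: [0.7, 0.6, 0.4]
finger_gap: 0.0209
gripper_force: 59.2
```

```bash
python3 - <<'E'
from h import *
for i in range(3):
    im=eyes.grab_frame("scene"); s=read_state();print(s["tool_pos"],R.from_quat(s["tool_rot"]).as_matrix()[:,1].round(3),s["wrist_force"].round(2),s["finger_gap"],s["joint_positions"].round(2))
cv2.imwrite("pics/g3.png",cv2.resize(im[0:150,230:380],(600,600),interpolation=cv2.INTER_CUBIC))
E
```

```text
[0.61108751 0.26913656 0.23631616] [-0.303 -0.953 -0.002] [-0.78  0.18 -0.67] 0.02135456981341008 [-0.03  0.41 -0.57  1.38  0.22  1.41 -2.48]
[0.61047387 0.26869268 0.23457598] [-0.303 -0.953 -0.   ] [ 0.07 -0.36 -1.13] 0.021458939640938212 [-0.03  0.41 -0.57  1.38  0.22  1.41 -2.48]
[0.61004323 0.26837012 0.23342461] [-0.303 -0.953  0.001] [ 0.35 -0.23 -1.34] 0.021032969542457054 [-0.03  0.41 -0.57  1.39  0.22  1.41 -2.48]
```

View pics/g3.png

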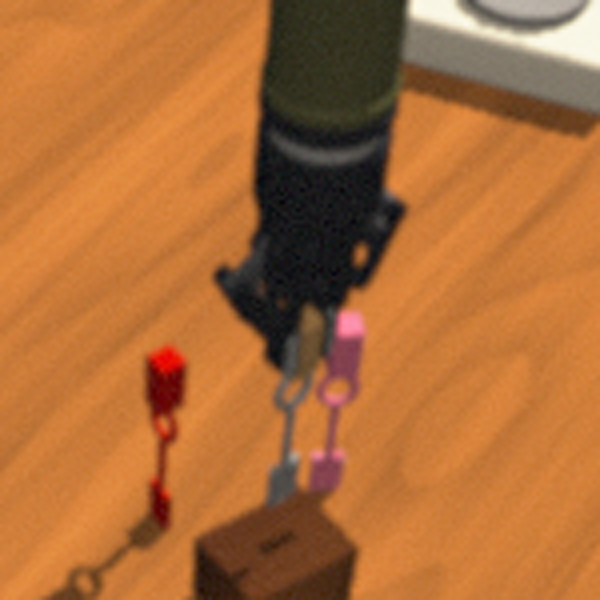

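The paddle is out. Its ring eye is at crop (293,390), i.e. full (303,97), and its blade bottom at crop (282,503), i.e. (300.5,126). I measure the tip offset and plan the entry into the dish.

```bash
python3 - <<'E'
from h import *
for uv in [(300.4,125.4),(303,97.2)]:
    o,d=ray("scene",uv)
    for z in (.09,.10,.11,.12,.20,.21,.22): 
        p=o+d*(z-o[2])/d[2]
        if np.hypot(*(p[:2]-[.6105,.2688]))<.02: print(uv,z,p.round(4))
s=read_state();print(s["tool_pos"],s["clock"])
C=np.array([.5525,-.0145]);a=np.radians(42);e=C+.030*np.array([np.cos(a),np.sin(a)]);print(e)
rows([((.60,.15,.25),-112,None),((*e,.22),-120,None)],vmax=30)
E
```

```text
(300.4, 125.4) 0.09 [0.6057 0.28   0.09  ]
(300.4, 125.4) 0.1 [0.6098 0.2719 0.1   ]
(300.4, 125.4) 0.11 [0.6139 0.2639 0.11  ]
(300.4, 125.4) 0.12 [0.618  0.2559 0.12  ]
(303, 97.2) 0.2 [0.6053 0.2763 0.2   ]
(303, 97.2) 0.21 [0.6099 0.2674 0.21  ]
(303, 97.2) 0.22 [0.6145 0.2584 0.22  ]
[0.61004323 0.26837012 0.23342461] 5.3167
[0.57479434 0.00557392]
6.6,29,-4.1,0,0,0.019, 
7.1,28.8,-4.1,0,0,0.019, 
7.7,28.7,-4.2,0.001,0,0.019, 
8.2,28.5,-4.1,-0,0.001,0.019, 
# [0.6  0.15 0.25] y -112.0
6.2,28.7,6,-0,-0,0.028, 
6.9,28.5,6,-0,-0,0.028, 
7.7,28.3,6,-0,-0,0.028, 
8.6,28,6,-0,-0,0.028, 
9.3,27.8,6,-0,-0,0.027, 
# [0.5748 0.0056 0.22  ] y -120.0
```

Request:
move_arm(series=[7, 29, -4, 0, 0, 0.019, 7, 29, -4, 0, 0, 0.019, 8, 29, -4, 0, 0, 0.019, 8, 28, -4, 0, 0, 0.019, 6, 29, 5, 0, 0, 0.028, 7, 28, 5, 0, 0, 0.028, 8, 28, 5, 0, 0, 0.028, 8, 28, 5, 0, 0, 0.028])

```text
clock: 5.98
tool_pos: [0.5792, 0.0335, 0.2283]
tool_rot: [0.969, -0.246, -0.001, 0.0]
wrist_force: [-0.3, 0.7, -1.4]
finger_gap: 0.0215
gripper_force: 59.3
```

Request:
move_arm(series=[9, 28, 5, 0, 0, 0.028, 0, 0, 0, 0, 0, 0, 0, 0, 0, 0, 0, 0, 0, 0, 0, 0, 0, 0])

```text
clock: 6.32
tool_pos: [0.5745, 0.0069, 0.2241]
tool_rot: [0.966, -0.259, -0.001, -0.0]
wrist_force: [0.8, 0.6, -1.1]
finger_gap: 0.0212
gripper_force: 59.3
```

```bash
python3 - <<'E'
from h import *
for i in range(2): im=eyes.grab_frame("scene")
s=read_state();print(s["tool_pos"],s["clock"],s["joint_positions"].round(2))
rows([((.5748,.0056,.19),-127,None),((.5748,.0056,.139),-127,None)],vmax=20)
cv2.imwrite("pics/g4.png",cv2.resize(im[130:240,150:270],(600,550),interpolation=cv2.INTER_CUBIC))
E
```

```text
[0.57498104 0.00809821 0.22462619] 6.4167 [ 0.33  0.19 -0.45  1.64  0.08  1.33 -2.22]
0.6,1.1,17.3,-0,0,0.062, 
0.6,1.1,17.3,-0,0.001,0.062, 
# [0.5748 0.0056 0.19  ] y -127.0
-0,0,17,-0,-0,0, 
-0,0,17,-0,-0,0, 
-0,0.1,17,-0,-0,0, 
# [0.5748 0.0056 0.139 ] y -127.0
```

View pics/g4.png

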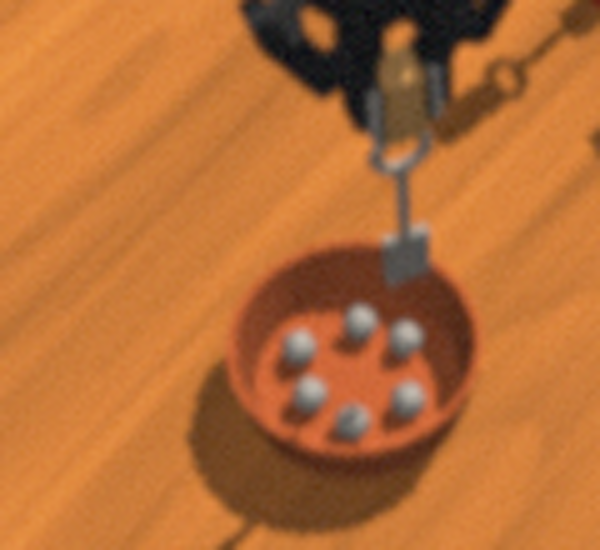

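The crop shows the paddle above the dish. The blade at crop (406,257) is over the gap between the beads at (406,338) and (407,398), and all six beads are undisturbed. I lower into that gap.

Request:
move_arm(series=[1, 2, 15, 0, 0, 0.06, 1, 2, 15, 0, 0, 0.06, 0, 0, 15, 0, 0, 0.06, 0, 0, 15, 0, 0, 0.045, 0, 0, 15, 0, 0, 0, 0, 0, 10, 0, 0, 0, 0, 0, 0, 0, 0, 0, 0, 0, 0, 0, 0, 0])

```text
clock: 7.08
tool_pos: [0.5746, 0.0027, 0.1397]
tool_rot: [0.931, -0.365, -0.0, -0.0]
wrist_force: [0.4, 0.7, -0.4]
finger_gap: 0.0216
gripper_force: 59.3
```

```bash
python3 - <<'E'
from h import *
for i in range(2): im=eyes.grab_frame("scene")
s=read_state();print(s["tool_pos"],s["clock"],s["joint_positions"].round(2),s["wrist_force"])
C=np.array([.5525,-.0145]);a=np.radians(49);e=C+.030*np.array([np.cos(a),np.sin(a)]);print(e)
rows([((*e,.139),-131,1)])
E
```

```text
[0.5754389  0.00230164 0.1409378 ] 7.1833 [ 0.31  0.25 -0.42  1.74  0.11  1.17 -2.45] [-1.27123599 -0.07138798 -0.52314098]
[0.57218177 0.00814129]
-6.4,-2.1,1.9,-0.001,-0.001,-0.033, 
# [0.5722 0.0082 0.139 ] y -131.0
```

Request:
move_arm(series=[-3, -1, 1, 0, 0, 0, -3, -1, 0, 0, 0, -0.03, -3.4, 0.2, 0, 0, 0, -0.113, -3.4, 0.2, 0, 0, 0, -0.113, -3.4, 0.2, 0, 0, 0, -0.113, -3.4, 0.2, 0, 0, 0, -0.113, -3.4, 0.2, 0, 0, 0, -0.113, -3.4, 0.2, 0, 0, 0, -0.113])

```text
clock: 7.85
tool_pos: [0.5529, 0.0154, 0.1395]
tool_rot: [1.0, -0.017, 0.0, 0.0]
wrist_force: [0.9, 0.2, -1.0]
finger_gap: 0.0215
gripper_force: 59.4
```

Request:
move_arm(series=[-3.4, 0.2, 0, 0, 0, -0.113, -3.4, 0.2, 0, 0, 0, -0.113, -3.4, 0.2, 0, 0, 0, -0.113, -3.4, 0.2, 0, 0, 0, -0.113, -3.4, 0.2, 0, 0, 0, -0.113, -3.4, 0.2, 0, 0, 0, -0.113])

```text
clock: 8.35
tool_pos: [0.5354, 0.0076, 0.1402]
tool_rot: [0.949, 0.316, 0.002, 0.002]
wrist_force: [2.0, -2.8, 0.0]
finger_gap: 0.0213
gripper_force: 59.4
```

```bash
python3 - <<'E'
from h import *
im=eyes.grab_frame("scene");im2=eyes.grab_frame("top")
s=read_state();p=s["tool_pos"];C=np.array([.5525,-.0145]);d=p[:2]-C
print(p,s["clock"],s["joint_positions"].round(2),s["wrist_force"],np.hypot(*d),np.degrees(np.arctan2(d[1],d[0])),R.from_quat(s["tool_rot"]).as_matrix()[:,1])
a=cv2.resize(im[160:240,175:265],(450,400),interpolation=cv2.INTER_CUBIC)
cv2.imwrite("pics/s1.png",a)
E
```

```text
[0.53477239 0.00721043 0.13993926] 8.45 [ 0.47  0.18 -0.58  1.84  0.11  1.15 -1.09] [ 1.51212962 -3.43771589 -0.19099399] 0.028028755801380482 129.23329396303834 [ 0.59505404 -0.80367552  0.00404394]
```

View pics/s1.png

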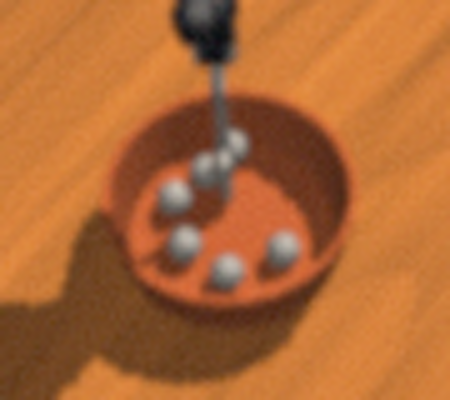

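The crop shows the blade edge-on at (222,170) with beads at (235,145), (205,167), (177,195), (185,243), (228,270) and (283,247). I compute where they lie around the ring.

```bash
cat >> h.py <<'E'
C=np.array([.5525,-.0145])
O=np.array([[.584,-.0105],[.5687,-.0377],[.560,.0196],[.5344,.014],[.5405,-.037],[.5177,-.0179]])
def find():
    "grey blobs in the scene dish region -> world xy, polar about dish"
    im=eyes.grab_frame("scene")[170:240,185:262]; k=6
    b=cv2.resize(im,None,fx=k,fy=k,interpolation=cv2.INTER_CUBIC); hsv=cv2.cvtColor(b,cv2.COLOR_BGR2HSV)
    m=((hsv[...,1]<95)&(hsv[...,2]>85)).astype(np.uint8)
    d=cv2.distanceTransform(m,cv2.DIST_L2,5); pk=(d==cv2.dilate(d,np.ones((19,19))))&(d>8)
    n,l,st,ce=cv2.connectedComponentsWithStats(pk.astype(np.uint8)); out=[]
    for i in range(1,n):
        u,v=ce[i]; p=atz("scene",((u+.5)/k+184.5,(v+.5)/k+169.5),.015)[:2]; q=p-C
        dd=np.linalg.norm(O-p,axis=1)*1e3
        print(p.round(4),"r",(np.hypot(*q)*1e3).round(),"th",(np.degrees(np.arctan2(q[1],q[0]))%360).round(),"rad",d[int(v),int(u)].round(1),"dO",dd.round()); out.append(p)
    return np.array(out)
E
python3 - <<'E'
from h import *
for x,y in [(235,145),(205,167),(177,195),(185,243),(228,270),(283,247)]:
    p=atz("scene",(x/5+174.6,y/5+159.6),.015)[:2];q=p-C;print(p.round(4),np.hypot(*q)*1e3,np.degrees(np.arctan2(q[1],q[0]))%360)
find()
E
```

```text
[0.5233 0.0273] 50.941727813717954 124.9138116452549
[0.519  0.0067] 39.679510182621875 147.6614436544104
[ 0.5179 -0.0159] 34.65948298179034 182.39765203360497
[ 0.5398 -0.0371] 25.89407286581416 240.65970540442828
[ 0.5681 -0.0371] 27.5215313686702 304.6492909593711
[ 0.5829 -0.0094] 30.85281306716709 9.583305940744413
[0.5218 0.0256] r 50.0 th 127.0 rad 20.8 dO [72. 79. 39. 17. 65. 44.]
[0.5172 0.0038] r 40.0 th 153.0 rad 19.2 dO [68. 66. 46. 20. 47. 22.]
[ 0.518  -0.0171] r 35.0 th 184.0 rad 19.2 dO [66. 55. 56. 35. 30.  1.]
[ 0.5392 -0.0364] r 26.0 th 239.0 rad 18.2 dO [52. 29. 60. 51.  1. 28.]
[ 0.5835 -0.0099] r 31.0 th 8.0 rad 18.2 dO [ 1. 31. 38. 55. 51. 66.]
[ 0.5682 -0.0374] r 28.0 th 304.0 rad 17.6 dO [31.  1. 58. 61. 28. 54.]
```

One bead (r≈50 at 126°) is wedged between blade edge and wall. I back off, move outward and push again.

Request:
move_arm(series=[3.4, 0.2, 0, 0, 0, 0.113, 3.4, 0.2, 0, 0, 0, 0.113, 3.4, 0.2, 0, 0, 0, 0.113, 3.4, 0.2, 0, 0, 0, 0.113, 0, 0, 0, 0, 0, 0, 0, -3, 0, 0, 0, 0, 0, -2.5, 0, 0, 0, 0, 0, 0, 0, 0, 0, 0])

```text
clock: 9.17
tool_pos: [0.5449, 0.0208, 0.139]
tool_rot: [0.996, 0.093, -0.0, -0.0]
wrist_force: [0.1, 0.4, -0.1]
finger_gap: 0.0216
gripper_force: 59.4
```

```bash
python3 - <<'E'
from h import *
find()
s=read_state();p=s["tool_pos"];d=p[:2]-C;print(p,np.hypot(*d),np.degrees(np.arctan2(d[1],d[0])),R.from_quat(s["tool_rot"]).as_matrix()[:,1],s["wrist_force"])
E
```

```text
[0.4975 0.0721] r 103.0 th 122.0 rad 13.8 dO [120. 131.  82.  69. 117.  92.]
[0.4982 0.0705] r 101.0 th 123.0 rad 13.8 dO [118. 129.  80.  67. 116.  91.]
[0.499  0.0686] r 99.0 th 123.0 rad 13.8 dO [116. 127.  78.  65. 113.  89.]
[0.5312 0.0323] r 51.0 th 114.0 rad 21.6 dO [68. 79. 31. 19. 70. 52.]
[0.5158 0.0035] r 41.0 th 154.0 rad 18.4 dO [70. 67. 47. 21. 47. 21.]
[ 0.5176 -0.0167] r 35.0 th 184.0 rad 18.0 dO [67. 55. 56. 35. 31.  1.]
[ 0.5402 -0.037 ] r 26.0 th 241.0 rad 17.4 dO [51. 28. 60. 51.  0. 30.]
[ 0.5835 -0.0099] r 31.0 th 8.0 rad 18.0 dO [ 1. 31. 38. 55. 51. 66.]
[ 0.5682 -0.037 ] r 27.0 th 305.0 rad 17.6 dO [31.  1. 57. 61. 28. 54.]
[0.54460544 0.02059466 0.138846  ] 0.0359716437743426 102.67768511925843 [ 1.85619128e-01 -9.82621486e-01 -7.44399378e-04] [-0.3062294  -0.10515685 -0.97267112]
```

Request:
move_arm(series=[-3.8, 0.5, 0, 0, 0, -0.113, -3.8, 0.3, 0, 0, 0, -0.113, -3.8, 0.2, 0, 0, 0, -0.113, -3.8, 0.2, 0, 0, 0, -0.113, -3.8, 0.2, 0, 0, 0, -0.113, -3.8, 0.2, 0, 0, 0, -0.113, -3.8, 0.2, 0, 0, 0, -0.113, -3.8, 0.2, 0, 0, 0, -0.113])

```text
clock: 9.88
tool_pos: [0.5208, 0.0021, 0.1387]
tool_rot: [0.854, 0.521, -0.0, -0.0]
wrist_force: [-0.6, -0.0, 0.4]
finger_gap: 0.0212
gripper_force: 59.4
```

```bash
python3 - <<'E'
from h import *
find()
s=read_state();p=s["tool_pos"];d=p[:2]-C;print(p,np.hypot(*d),np.degrees(np.arctan2(d[1],d[0])),R.from_quat(s["tool_rot"]).as_matrix()[:,1],s["wrist_force"])
E
```

```text
[0.4719 0.0524] r 105.0 th 140.0 rad 10.8 dO [129. 132.  94.  73. 113.  84.]
[0.4731 0.0516] r 103.0 th 140.0 rad 10.8 dO [127. 131.  93.  72. 111.  83.]
[0.4747 0.0503] r 101.0 th 140.0 rad 10.8 dO [125. 129.  91.  70. 109.  81.]
[0.4993 0.0195] r 63.0 th 147.0 rad 11.8 dO [90. 90. 61. 36. 70. 42.]
[0.5092 0.0139] r 52.0 th 147.0 rad 11.0 dO [79. 79. 51. 25. 60. 33.]
[ 0.5043 -0.0041] r 49.0 th 168.0 rad 18.8 dO [80. 73. 61. 35. 49. 19.]
[ 0.5181 -0.0144] r 34.0 th 180.0 rad 18.6 dO [66. 56. 54. 33. 32.  3.]
[ 0.522  -0.0324] r 35.0 th 210.0 rad 19.0 dO [66. 47. 64. 48. 19. 15.]
[ 0.5392 -0.0371] r 26.0 th 239.0 rad 18.4 dO [52. 30. 60. 51.  1. 29.]
[ 0.5835 -0.0099] r 31.0 th 8.0 rad 18.0 dO [ 1. 31. 38. 55. 51. 66.]
[ 0.5682 -0.0377] r 28.0 th 304.0 rad 17.8 dO [31.  1. 58. 62. 28. 54.]
[0.52042678 0.00119184 0.13860565] 0.03570609450642647 153.929774576894 [ 0.89095212 -0.45409493 -0.00145364] [ 0.1445595  -0.13561428 -1.11488069]
```

Request:
move_arm(series=[-3.9, 0.2, 0, 0, 0, -0.113, -3.9, 0.2, 0, 0, 0, -0.113, -3.9, 0.2, 0, 0, 0, -0.113, -3.9, 0.2, 0, 0, 0, -0.113, -3.9, 0.2, 0, 0, 0, -0.113, -3.9, 0.2, 0, 0, 0, -0.113, -3.9, 0.2, 0, 0, 0, -0.113, -3.9, 0.2, 0, 0, 0, -0.113])

```text
clock: 10.6
tool_pos: [0.52, -0.0281, 0.1387]
tool_rot: [0.542, 0.841, -0.0, -0.001]
wrist_force: [0.8, 0.3, -0.5]
finger_gap: 0.0212
gripper_force: 59.4
```

```bash
python3 - <<'E'
from h import *
find()
s=read_state();p=s["tool_pos"];d=p[:2]-C;print(p,np.hypot(*d),np.degrees(np.arctan2(d[1],d[0])),R.from_quat(s["tool_rot"]).as_matrix()[:,1],s["wrist_force"],s["joint_positions"].round(2))
E
```

```text
[0.4793 0.0127] r 78.0 th 160.0 rad 10.0 dO [107. 103.  81.  55.  79.  49.]
[ 0.4995 -0.0186] r 53.0 th 184.0 rad 12.0 dO [85. 72. 72. 48. 45. 18.]
[ 0.51   -0.0156] r 42.0 th 182.0 rad 10.2 dO [74. 63. 61. 38. 37.  8.]
[ 0.5337 -0.0385] r 30.0 th 232.0 rad 23.2 dO [58. 35. 64. 52.  7. 26.]
[ 0.5281 -0.0475] r 41.0 th 234.0 rad 24.4 dO [67. 42. 74. 62. 16. 31.]
[ 0.5834 -0.0106] r 31.0 th 7.0 rad 17.8 dO [ 1. 31. 38. 55. 50. 66.]
[ 0.5481 -0.042 ] r 28.0 th 261.0 rad 19.6 dO [48. 21. 63. 58.  9. 39.]
[ 0.5678 -0.0379] r 28.0 th 303.0 rad 17.6 dO [32.  1. 58. 62. 27. 54.]
[ 0.52031627 -0.02909266  0.1387292 ] 0.03533748805107488 -155.6096389938246 [ 9.09094695e-01  4.16588834e-01 -7.61373061e-04] [-0.63842879 -0.9802823   0.03320267] [ 0.63  0.17 -0.68  1.86  0.12  1.15  0.34]
```

Request:
move_arm(series=[-3.9, 0.2, 0, 0, 0, -0.113, -3.9, 0.2, 0, 0, 0, -0.113, -3.9, 0.2, 0, 0, 0, -0.113, -3.9, 0.2, 0, 0, 0, -0.113, -3.9, 0.2, 0, 0, 0, -0.113, -3.9, 0.2, 0, 0, 0, -0.113, -3.9, 0.2, 0, 0, 0, -0.113, -3.9, 0.2, 0, 0, 0, -0.113])

```text
clock: 11.32
tool_pos: [0.5429, -0.0474, 0.1386]
tool_rot: [0.121, 0.993, 0.0, -0.001]
wrist_force: [-0.4, 0.3, -1.1]
finger_gap: 0.0217
gripper_force: 59.4
```

```bash
python3 - <<'E'
from h import *
find()
s=read_state();p=s["tool_pos"];d=p[:2]-C;print(p,np.hypot(*d),np.degrees(np.arctan2(d[1],d[0])),R.from_quat(s["tool_rot"]).as_matrix()[:,1],s["wrist_force"],s["joint_positions"].round(2))
E
```

```text
[0.5007 0.0105] r 58.0 th 154.0 rad 8.6 dO [86. 83. 60. 34. 62. 33.]
[0.501  0.0094] r 57.0 th 155.0 rad 8.6 dO [85. 82. 60. 34. 61. 32.]
[ 0.4853 -0.0031] r 68.0 th 170.0 rad 8.8 dO [99. 90. 78. 52. 65. 36.]
[0.5013 0.0083] r 56.0 th 156.0 rad 8.6 dO [85. 82. 60. 34. 60. 31.]
[0.5016 0.0072] r 55.0 th 157.0 rad 8.6 dO [84. 81. 60. 33. 59. 30.]
[ 0.4931 -0.0127] r 59.0 th 178.0 rad 8.8 dO [91. 80. 74. 49. 53. 25.]
[ 0.502  -0.0083] r 51.0 th 173.0 rad 8.4 dO [82. 73. 64. 39. 48. 18.]
[ 0.53  -0.031] r 28.0 th 216.0 rad 10.2 dO [58. 39. 59. 45. 12. 18.]
[ 0.5835 -0.0092] r 31.0 th 10.0 rad 18.2 dO [ 1. 32. 37. 54. 51. 66.]
[ 0.5576 -0.0452] r 31.0 th 279.0 rad 25.6 dO [44. 13. 65. 64. 19. 48.]
[ 0.5869 -0.0245] r 36.0 th 344.0 rad 17.4 dO [14. 22. 52. 65. 48. 70.]
[ 0.5732 -0.0378] r 31.0 th 312.0 rad 19.2 dO [29.  4. 59. 65. 33. 59.]
[ 0.54372079 -0.04773658  0.13861997] 0.034376512510101216 -104.79633399950696 [2.36397956e-01 9.71656200e-01 4.85320934e-04] [ 0.91069598 -0.15614293 -1.10671906] [ 0.72  0.24 -0.77  1.81  0.18  1.16  1.23]
```

Request:
move_arm(series=[-3.9, 0.2, 0, 0, 0, -0.113, -3.9, 0.2, 0, 0, 0, -0.113, -3.9, 0.2, 0, 0, 0, -0.113, -3.9, 0.2, 0, 0, 0, -0.113, -3.9, 0.2, 0, 0, 0, -0.113, -3.9, 0.2, 0, 0, 0, -0.113, -3.9, 0.2, 0, 0, 0, -0.113, 0, 0, 0, 0, 0, 0])

```text
clock: 12.03
tool_pos: [0.57, -0.0432, 0.1387]
tool_rot: [-0.269, 0.963, 0.001, -0.0]
wrist_force: [0.3, 0.2, -0.4]
finger_gap: 0.0211
gripper_force: 59.5
```

```bash
python3 - <<'E'
from h import *
find()
s=read_state();p=s["tool_pos"];d=p[:2]-C;print(p,np.hypot(*d),np.degrees(np.arctan2(d[1],d[0])),R.from_quat(s["tool_rot"]).as_matrix()[:,1],s["wrist_force"],s["joint_positions"].round(2))
E
```

```text
[ 5.306e-01 -5.000e-04] r 26.0 th 147.0 rad 9.0 dO [54. 53. 36. 15. 38. 22.]
[0.5842 0.0099] r 40.0 th 38.0 rad 18.6 dO [20. 50. 26. 50. 64. 72.]
[ 0.5851 -0.0106] r 33.0 th 7.0 rad 29.4 dO [ 1. 32. 39. 56. 52. 68.]
[ 0.5767 -0.0347] r 32.0 th 320.0 rad 24.0 dO [25.  9. 57. 65. 36. 61.]
[ 0.56972524 -0.04347264  0.13869812] 0.03370641990596941 -59.267051500042555 [-0.51447675  0.85750374  0.00100371] [ 0.10019017 -0.77514037 -0.86609158] [ 0.77  0.34 -0.87  1.74  0.28  1.19  1.93]
```

Request:
move_arm(series=[-3.9, 0.2, 0, 0, 0, -0.113, -3.9, 0.2, 0, 0, 0, -0.113, -3.9, 0.2, 0, 0, 0, -0.113, 0, 0, 0, 0, 0, 0, 6, 0, 0, 0, 0, 0, 0, 0, 0, 0, 0, 0])

```text
clock: 12.58
tool_pos: [0.5741, -0.0423, 0.1387]
tool_rot: [-0.425, 0.905, -0.0, -0.001]
wrist_force: [0.3, -0.3, -1.1]
finger_gap: 0.0214
gripper_force: 59.4
```

Request:
move_arm(series=[0, 0, -8, 0, 0, 0, 0, 0, -14, 0, 0, 0, 0, 0, -18, 0, 0, 0, 0, 0, -20, 0, 0, 0, 0, 0, -20, 0, 0, 0, 0, 0, -20, 0, 0, 0, 0, 0, -20, 0, 0, 0, 0, 0, 0, 0, 0, 0])

```text
clock: 13.25
tool_pos: [0.5774, -0.0404, 0.2647]
tool_rot: [-0.428, 0.904, -0.002, 0.003]
wrist_force: [1.3, 0.4, -0.3]
finger_gap: 0.0209
gripper_force: 59.5
```

```bash
python3 - <<'E'
from h import *
find()
s=read_state();print(s["tool_pos"],s["clock"],R.from_quat(s["tool_rot"]).as_matrix()[:,1],s["wrist_force"],s["joint_positions"].round(2))
im=eyes.grab_frame("scene");cv2.imwrite("pics/s2.png",cv2.resize(im[80:300,130:330],(600,660)[:2] if 0 else (540,594),interpolation=cv2.INTER_CUBIC))
E
```

```text
[0.511  0.0366] r 66.0 th 129.0 rad 12.8 dO [87. 94. 52. 33. 79. 55.]
[0.585  0.0114] r 42.0 th 39.0 rad 24.2 dO [22. 52. 26. 51. 66. 73.]
[0.578  0.0032] r 31.0 th 35.0 rad 20.0 dO [15. 42. 24. 45. 55. 64.]
[ 0.5856 -0.0184] r 33.0 th 353.0 rad 24.8 dO [ 8. 26. 46. 61. 49. 68.]
[ 0.57656463 -0.0405664   0.26244032] 13.3 [-0.77332892  0.63398378 -0.00519159] [ 0.57818062 -0.057882   -0.93498583] [ 0.84  0.27 -0.97  1.57  0.23  1.42  2.31]
```

```bash
python3 - <<'E'
from h import *
rows([((.66,-.13,.30),85,None),((.72,-.28,.30),31,None),((.672,-.358,.28),31,None)],vmax=28)
E
```

```text
1.7,-13.5,-4.4,-0,0,0.108, 
0.3,-13.7,-4.3,-0,0.001,0.108, 
-1.3,-13.6,-4.4,-0.001,-0,0.108, 
-2.7,-13.4,-4.3,0,0,0.108, 
-4.1,-13,-4.4,-0,0,0.108, 
-5.5,-12.5,-4.4,-0,0,0.108, 
-6.8,-11.8,-4.3,-0,0.001,0.108, 
-8,-11.1,-4.4,-0.001,0,0.108, 
-9.2,-10.1,-4.4,0,0,0.108, 
# [ 0.66 -0.13  0.3 ] y 85.0
-9.1,-18,0,0,0,0.118, 
-11.2,-16.8,0,0,0,0.118, 
-13.1,-15.4,0,0,0,0.117, 
-14.7,-13.8,0,0,0,0.118, 
-16.3,-11.9,0,0,0,0.118, 
-17.6,-9.9,0,0,0,0.118, 
-18.7,-7.8,0,0,0,0.117, 
-19.4,-5.6,0,0,0,0.118, 
# [ 0.72   -0.2801  0.3   ] y 31.0
-10.5,-20.3,5,0,0,0, 
-10.5,-20.3,5,0,0,0, 
-10.6,-20.4,5,0,0,0, 
-10.5,-20.3,5,0,0,0, 
# [ 0.672 -0.358  0.28 ] y 31.0
```

Request:
move_arm(series=[2, -13, -4.4, 0, 0, 0.108, 0, -14, -4.4, 0, 0, 0.108, -1, -14, -4.4, 0, 0, 0.108, -3, -13, -4.4, 0, 0, 0.108, -4, -13, -4.4, 0, 0, 0.108, -5.5, -12.5, -4.4, 0, 0, 0.108, -7, -12, -4.4, 0, 0, 0.108, -8, -11, -4.4, 0, 0, 0.108])

```text
clock: 14.02
tool_pos: [0.65, -0.1208, 0.2929]
tool_rot: [-0.008, 1.0, 0.0, -0.001]
wrist_force: [0.1, -0.4, -1.6]
finger_gap: 0.0215
gripper_force: 59.4
```

Request:
move_arm(series=[-9, -10, -4.4, 0, 0, 0.108, -9, -18, 0, 0, 0, 0.118, -11, -17, 0, 0, 0, 0.118, -13, -15, 0, 0, 0, 0.118, -15, -14, 0, 0, 0, 0.118, -16, -12, 0, 0, 0, 0.118, -18, -10, 0, 0, 0, 0.118, -19, -8, 0, 0, 0, 0.118])

```text
clock: 14.68
tool_pos: [0.7117, -0.2627, 0.2969]
tool_rot: [0.443, 0.896, -0.0, -0.001]
wrist_force: [0.1, 0.2, -0.8]
finger_gap: 0.0211
gripper_force: 59.4
```

Request:
move_arm(series=[-19, -5.6, 0, 0, 0, 0.118, 0, 0, 0, 0, 0, 0, 0, 0, 0, 0, 0, 0])

```text
clock: 14.93
tool_pos: [0.7185, -0.2816, 0.2962]
tool_rot: [0.493, 0.87, -0.0, -0.002]
wrist_force: [-0.0, 0.3, -1.4]
finger_gap: 0.0214
gripper_force: 59.5
```

```bash
cat >> h.py <<'E'
def tm(n,z=.015,save=None):
    "match a bead template (from the first picture) in the dish"
    x0,y0,x1,y1={"scene":(185,170,262,240),"top":(225,198,300,268)}[n]
    k=6; ref=cv2.imread(f"pics/{n}0.png"); f=lambda im:cv2.resize(im[y0:y1,x0:x1],None,fx=k,fy=k,interpolation=cv2.INTER_CUBIC)
    c={"scene":(553-375,221),"top":(179,227)}[n]; cx,cy=[int(v/5*k) for v in c]
    h=16; t=f(ref)[cy-h:cy+h,cx-h:cx+h]
    m=cv2.matchTemplate(f(eyes.grab_frame(n)),t,cv2.TM_SQDIFF_NORMED); out=[]
    for _ in range(8):
        v,_,(a,b),_=cv2.minMaxLoc(m)
        if v>.12: break
        p=atz(n,((a+h)/k+x0-.4,(b+h)/k+y0-.4),z)[:2]; q=p-C
        print(n,round(v,3),p.round(4),"r",(np.hypot(*q)*1e3).round(),"th",(np.degrees(np.arctan2(q[1],q[0]))%360).round(),"dO",(np.linalg.norm(O-p,axis=1)*1e3).round()); out.append(p)
        cv2.circle(m,(a,b),int(k*3.4),1.,-1)
    return out
E
python3 - <<'E'
from h import *
s=read_state();print(s["tool_pos"],s["clock"],R.from_quat(s["tool_rot"]).as_matrix()[:,1],s["joint_positions"].round(2))
tm("scene");tm("top")
E
```

```text
[ 0.71850587 -0.28156674  0.2962049 ] 14.9333 [ 0.85825673  0.51321587 -0.00220494] [ 0.6   0.63 -0.51  0.93  0.29  1.64  0.74]
scene 0.011 [0.5932 0.0077] r 46.0 th 29.0 dO [20. 52. 35. 59. 69. 80.]
scene 0.012 [ 0.5793 -0.0186] r 27.0 th 351.0 dO [ 9. 22. 43. 55. 43. 62.]
scene 0.012 [0.5776 0.0016] r 30.0 th 33.0 dO [14. 40. 25. 45. 54. 63.]
scene 0.021 [0.5796 0.0203] r 44.0 th 52.0 dO [31. 59. 20. 46. 69. 73.]
scene 0.031 [ 0.5964 -0.012 ] r 44.0 th 3.0 dO [13. 38. 48. 67. 61. 79.]
scene 0.044 [ 0.5918 -0.0302] r 42.0 th 338.0 dO [21. 24. 59. 72. 52. 75.]
scene 0.07 [0.5838 0.008 ] r 39.0 th 36.0 dO [18. 48. 26. 50. 62. 71.]
scene 0.081 [ 0.5875 -0.0152] r 35.0 th 359.0 dO [ 6. 29. 44. 61. 52. 70.]
top 0.009 [0.5774 0.0024] r 30.0 th 34.0 dO [14. 41. 24. 45. 54. 63.]
top 0.01 [ 0.5798 -0.0175] r 27.0 th 354.0 dO [ 8. 23. 42. 55. 44. 62.]
top 0.01 [ 0.5979 -0.0115] r 45.0 th 4.0 dO [14. 39. 49. 68. 63. 80.]
top 0.013 [ 0.5944 -0.0302] r 45.0 th 339.0 dO [22. 27. 61. 75. 54. 78.]
top 0.023 [0.5804 0.0196] r 44.0 th 51.0 dO [30. 58. 20. 46. 69. 73.]
top 0.028 [0.5941 0.0075] r 47.0 th 28.0 dO [21. 52. 36. 60. 70. 80.]
```

Six beads show consistently in both views. They are bunched, and the bead at (.5775,.002) might be bead0 only 14 mm from home, so I stir a further ~60°.

```bash
python3 - <<'E'
from h import *
rows([((.65,-.12,.30),-10,None),((.5728,-.0405,.23),-52,None)],vmax=28)
E
```

```text
24.5,3.3,-0.3,-0,-0,0.102, 
24.8,0.8,-0.3,-0,-0.001,0.103, 
24.7,-1.8,-0.3,-0,0,0.102, 
24.4,-4.2,-0.3,-0.001,-0,0.103, 
23.8,-6.8,-0.4,0,-0,0.102, 
23,-9.1,-0.3,0,-0.001,0.103, 
21.9,-11.5,-0.4,-0,0,0.102, 
# [ 0.65 -0.12  0.3 ] y -10.0
9.3,-12.8,10,-0,0,0.105, 
7.9,-13.8,10,-0,0,0.104, 
6.4,-14.4,10,-0,0,0.105, 
4.8,-15.1,10,-0,0,0.105, 
3.3,-15.5,10,-0,0,0.105, 
1.6,-15.8,10,-0,0,0.104, 
-0,-15.8,10,-0,0,0.105, 
# [ 0.5728 -0.0405  0.23  ] y -52.0
```

Request:
move_arm(series=[24, 3, 0, 0, 0, 0.102, 25, 1, 0, 0, 0, 0.102, 25, -2, 0, 0, 0, 0.102, 24, -4, 0, 0, 0, 0.102, 24, -7, 0, 0, 0, 0.102, 23, -9, -1, 0, 0, 0.102, 22, -11, -1, 0, 0, 0.102, 9, -13, 10, 0, 0, 0.105])

```text
clock: 15.7
tool_pos: [0.6398, -0.1042, 0.2932]
tool_rot: [0.798, 0.603, 0.002, 0.001]
wrist_force: [-0.2, 0.2, 0.6]
finger_gap: 0.0212
gripper_force: 59.5
```

Request:
move_arm(series=[8, -14, 10, 0, 0, 0.105, 6, -14, 10, 0, 0, 0.105, 5, -15, 10, 0, 0, 0.105, 3, -15, 10, 0, 0, 0.105, 2, -16, 10, 0, 0, 0.105, 0, -16, 10, 0, 0, 0.105, 0, 0, 0, 0, 0, 0, 0, 0, 0, 0, 0, 0])

```text
clock: 16.37
tool_pos: [0.573, -0.0408, 0.2306]
tool_rot: [0.945, 0.328, -0.0, 0.0]
wrist_force: [0.1, -0.1, 0.1]
finger_gap: 0.0215
gripper_force: 59.5
```

```bash
python3 - <<'E'
from h import *
s=read_state();print(s["tool_pos"],s["clock"],R.from_quat(s["tool_rot"]).as_matrix()[:,1],s["joint_positions"].round(2))
rows([((.5728,-.0405,.139),-52,None)],vmax=15)
E
```

```text
[ 0.57297766 -0.04080375  0.23059903] 16.3667 [ 6.19097209e-01 -7.85314248e-01  4.22098140e-04] [ 0.4   0.19 -0.43  1.63  0.08  1.34 -0.94]
0,-0.1,13.1,0,0,0.001, 
0,-0,13.1,0,0,0, 
0,-0.1,13.1,0,0,0.001, 
0.1,-0,13,0,0,0, 
-0,-0.1,13.1,0,0,0.001, 
-0,-0,13.1,0,0.001,0.001, 
-0,-0.1,13.1,0,-0,0, 
# [ 0.5728 -0.0405  0.139 ] y -52.0
```

Request:
move_arm(series=[0, 0, 13, 0, 0, 0, 0, 0, 13, 0, 0, 0, 0, 0, 13, 0, 0, 0, 0, 0, 13, 0, 0, 0, 0, 0, 13, 0, 0, 0, 0, 0, 13, 0, 0, 0, 0, 0, 13, 0, 0, 0, 0, 0, 0, 0, 0, 0])

```text
clock: 17.03
tool_pos: [0.5728, -0.0423, 0.1368]
tool_rot: [0.946, 0.325, -0.001, -0.001]
wrist_force: [0.5, 0.8, -1.1]
finger_gap: 0.0212
gripper_force: 59.8
```

Request:
move_arm(series=[3.9, -0.2, 0, 0, 0, -0.113, 3.9, -0.2, 0, 0, 0, -0.113, 3.9, -0.2, 0, 0, 0, -0.113, 3.9, -0.2, 0, 0, 0, -0.113, 3.9, -0.2, 0, 0, 0, -0.113, 3.9, -0.2, 0, 0, 0, -0.113, 3.9, -0.2, 0, 0, 0, -0.113, 3.9, -0.2, 0, 0, 0, -0.113])

```text
clock: 17.7
tool_pos: [0.5876, -0.0157, 0.1395]
tool_rot: [0.707, 0.707, -0.0, 0.0]
wrist_force: [0.0, -0.9, -0.8]
finger_gap: 0.0211
gripper_force: 59.7
```

Request:
move_arm(series=[3.9, -0.2, 0, 0, 0, -0.113, 3.9, -0.2, 0, 0, 0, -0.113, 0, 0, 0, 0, 0, 0, -4, 0, 0, 0, 0, 0, -3, 0, 0, 0, 0, 0, 0, 0, -8, 0, 0, 0, 0, 0, -14, 0, 0, 0, 0, 0, -18, 0, 0, 0])

```text
clock: 18.37
tool_pos: [0.5873, -0.0151, 0.1792]
tool_rot: [0.626, 0.78, -0.001, -0.001]
wrist_force: [0.7, 0.0, -0.2]
finger_gap: 0.0211
gripper_force: 59.7
```

Request:
move_arm(series=[0, 0, -20, 0, 0, 0, 0, 0, -20, 0, 0, 0, 0, 0, -20, 0, 0, 0, 0, 0, -20, 0, 0, 0, 0, 0, -20, 0, 0, 0, 0, 0, -10, 0, 0, 0, 0, 0, 0, 0, 0, 0])

```text
clock: 18.95
tool_pos: [0.5894, -0.0145, 0.2926]
tool_rot: [0.625, 0.78, 0.001, 0.002]
wrist_force: [-0.3, -0.3, -1.4]
finger_gap: 0.0215
gripper_force: 59.8
```

```bash
python3 - <<'E'
from h import *
s=read_state();print(s["tool_pos"],s["clock"],R.from_quat(s["tool_rot"]).as_matrix()[:,1],s["joint_positions"].round(2))
tm("scene")
rows([((.66,-.13,.30),20,None),((.72,-.28,.30),31,None),((.672,-.358,.28),31,None)],vmax=28)
E
```

```text
[ 0.58944088 -0.01451942  0.29264564] 18.95 [0.9759388  0.21798917 0.00491679] [ 0.49  0.21 -0.6   1.5   0.12  1.46  0.11]
scene 0.005 [0.5761 0.0044] r 30.0 th 39.0 dO [17. 43. 22. 43. 55. 63.]
scene 0.006 [0.5932 0.0077] r 46.0 th 29.0 dO [20. 52. 35. 59. 69. 80.]
scene 0.011 [0.5604 0.0144] r 30.0 th 75.0 dO [34. 53.  5. 26. 55. 54.]
scene 0.021 [0.5449 0.0327] r 48.0 th 99.0 dO [58. 74. 20. 21. 70. 57.]
scene 0.022 [0.5801 0.0233] r 47.0 th 54.0 dO [34. 62. 20. 47. 72. 75.]
scene 0.027 [0.5639 0.0318] r 48.0 th 76.0 dO [47. 70. 13. 34. 73. 68.]
scene 0.049 [0.5145 0.0876] r 109.0 th 110.0 dO [120. 136.  82.  76. 127. 106.]
scene 0.076 [0.5835 0.009 ] r 39.0 th 37.0 dO [20. 49. 26. 49. 63. 71.]
-25.6,8.9,-1.8,0,0,-0.026, 
-25.9,8.2,-1.9,0.001,0,-0.026, 
-26.1,7.6,-1.8,0,0.001,-0.025, 
-26.2,6.8,-1.9,0.001,-0,-0.026, 
-26.4,6.2,-1.9,0,0,-0.026, 
# [ 0.6599 -0.13    0.3   ] y 20.0
-26.9,0.9,0,0,0,-0.032, 
-26.9,-0.1,0,0,0,-0.032, 
-27,-0.8,0,0,0,-0.032, 
-26.8,-1.8,0,0,0,-0.032, 
-26.9,-2.5,0,0,0,-0.032, 
-26.7,-3.5,0,0,0,-0.032, 
# [ 0.72 -0.28  0.3 ] y 31.0
-10.5,-20.3,5,0,0,0, 
-10.5,-20.4,5,0,0,0, 
-10.6,-20.3,5,0,0,0, 
-10.5,-20.3,5,0,0,0, 
# [ 0.672 -0.358  0.28 ] y 31.0
```

The cluster has moved on. By the tracked order, each bead now lies at least 20 mm from its own start, so I go and hang the paddle.

Request:
move_arm(series=[-26, 9, -2, 0, 0, -0.026, -26, 8, -2, 0, 0, -0.026, -26, 8, -2, 0, 0, -0.026, -26, 7, -2, 0, 0, -0.026, -26, 6, -1, 0, 0, -0.026, -27, 1, 0, 0, 0, -0.032, -27, 0, 0, 0, 0, -0.032, -27, -1, 0, 0, 0, -0.032])

```text
clock: 19.67
tool_pos: [0.6898, -0.2059, 0.2961]
tool_rot: [0.532, 0.847, -0.001, -0.002]
wrist_force: [0.3, -1.3, 0.2]
finger_gap: 0.0217
gripper_force: 59.7
```

Request:
move_arm(series=[-27, -2, 0, 0, 0, -0.032, -27, -2.5, 0, 0, 0, -0.032, -27, -3.5, 0, 0, 0, -0.032, -10.5, -20, 5, 0, 0, 0, -10.5, -20, 5, 0, 0, 0, -10.5, -20, 5, 0, 0, 0, -10.5, -20, 5, 0, 0, 0, 0, 0, 0, 0, 0, 0])

```text
clock: 20.33
tool_pos: [0.6689, -0.3647, 0.2746]
tool_rot: [0.495, 0.869, -0.003, -0.002]
wrist_force: [-0.4, -1.9, -0.6]
finger_gap: 0.0214
gripper_force: 59.7
```

Request:
move_arm(series=[0, 0, 0, 0, 0, 0, 0, 0, 0, 0, 0, 0, 0, 0, 0, 0, 0, 0])

```text
clock: 20.58
tool_pos: [0.6742, -0.3556, 0.2779]
tool_rot: [0.491, 0.871, 0.001, -0.0]
wrist_force: [0.5, 0.4, -1.0]
finger_gap: 0.021
gripper_force: 59.7
```

```bash
python3 - <<'E'
from h import *
tm("top")
s=read_state();print(s["tool_pos"],s["clock"],R.from_quat(s["tool_rot"]).as_matrix()[:,1],s["joint_positions"].round(2))
u=np.array([.5125,-.8587]);P=np.array([.6138,-.2605])
e=P+u*.108
rows([((*e,.2295),30.8,None),((*e,.1945),30.8,None)],vmax=15)
E
```

```text
top 0.007 [0.5619 0.0149] r 31.0 th 72.0 dO [34. 53.  5. 28. 56. 55.]
top 0.008 [0.5764 0.0048] r 31.0 th 39.0 dO [17. 43. 22. 43. 55. 63.]
top 0.042 [0.5941 0.0075] r 47.0 th 28.0 dO [21. 52. 36. 60. 70. 80.]
top 0.063 [0.5459 0.0321] r 47.0 th 98.0 dO [57. 73. 19. 21. 69. 57.]
top 0.078 [0.5818 0.0225] r 47.0 th 52.0 dO [33. 62. 22. 48. 72. 76.]
top 0.103 [0.5649 0.0302] r 46.0 th 74.0 dO [45. 68. 12. 35. 71. 67.]
[ 0.67436391 -0.3555344   0.27822379] 20.6333 [8.54859858e-01 5.18858549e-01 6.54673953e-04] [ 0.73  0.61 -0.5   1.01  0.28  1.59  0.85]
1.2,-0.8,12.2,0,-0,0.002, 
1.1,-0.9,12.2,0,-0,0.002, 
1.2,-0.8,12.1,0,-0.001,0.002, 
1.1,-0.8,12.2,0.001,0,0.002, 
# [ 0.6692 -0.3533  0.2295] y 30.8
0,0,11.7,-0,0,-0, 
0,0,11.6,-0,0,-0, 
0,0,11.7,-0,0,-0, 
# [ 0.6692 -0.3533  0.1945] y 30.8
```

Request:
move_arm(series=[1, -1, 12, 0, 0, 0.002, 1, -1, 12, 0, 0, 0.002, 1, -1, 12, 0, 0, 0.002, 1, -1, 12, 0, 0, 0, 0, 0, 12, 0, 0, 0, 0, 0, 12, 0, 0, 0, 0, 0, 11, 0, 0, 0, 0, 0, 0, 0, 0, 0])

```text
clock: 21.3
tool_pos: [0.6668, -0.3556, 0.1919]
tool_rot: [0.494, 0.869, -0.0, -0.002]
wrist_force: [-0.7, -0.2, -1.4]
finger_gap: 0.021
gripper_force: 59.7
```

Request:
move_arm(series=[0, 0, 0, 0, 0, 0, 0, 0, 0, 0, 0, 0, 0, 0, 0, 0, 0, 0])

```text
clock: 21.55
tool_pos: [0.6685, -0.3564, 0.1966]
tool_rot: [0.494, 0.869, 0.0, 0.001]
wrist_force: [-0.9, -0.3, -0.7]
finger_gap: 0.0214
gripper_force: 59.7
```

```bash
python3 - <<'E'
from h import *
im=eyes.grab_frame("scene");im2=eyes.grab_frame("top")
s=read_state();p=s["tool_pos"];print(p,s["clock"],s["tool_rot"],s["wrist_force"])
eye=p-[0,0,.026]; tip=[.6525,-.3254,.169]; root=[.62,-.2708,.156]
print("scene proj eye,tip,root,paddletip",proj("scene",[eye,tip,root,p-[0,0,.129]]).round(1).tolist())
print("top",proj("top",[eye,tip,root]).round(1).tolist())
a=cv2.resize(im[240:340,100:200],(600,600),interpolation=cv2.INTER_CUBIC)
cv2.imwrite("pics/h1.png",a)
E
```

```text
[ 0.66843534 -0.35633159  0.19658827] 21.65 [4.94223679e-01 8.69334391e-01 4.77329643e-05 8.18878948e-04] [ 0.34933125 -1.26106281 -1.20286542]
scene proj eye,tip,root,paddletip [[157.5, 310.1], [161.9, 294.0], [168.4, 268.0], [165.2, 327.4]]
top [[395.1, 182.7], [383.4, 188.6], [361.5, 201.5]]
```

View pics/h1.png

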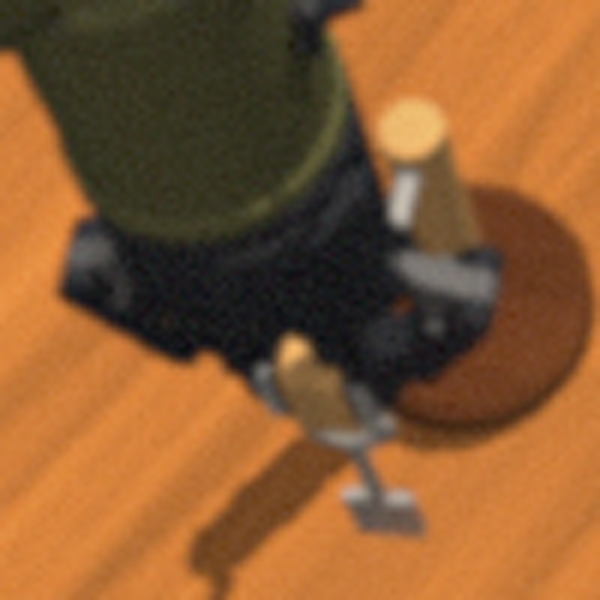

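The crop shows the paddle upright in the grip, with its blade bottom at (387,533) and eye at about (350,430). Both agree with the calculated positions within about 1 px. The peg, partly visible at (405,195), lies behind the gripper. I shift 2 mm sideways and advance onto the peg.

Request:
move_arm(series=[0, 2, 1.5, 0, 0, 0, 0, 0, 0, 0, 0, 0, 0, 0, 0, 0, 0, 0])

```text
clock: 21.9
tool_pos: [0.6699, -0.3549, 0.194]
tool_rot: [0.494, 0.869, 0.0, 0.0]
wrist_force: [0.1, 0.3, -0.8]
finger_gap: 0.0214
gripper_force: 59.7
```

Request:
move_arm(series=[7, 0, 0, 0, 0, 0, 7, 0, 0, 0, 0, 0, 7, 0, 0, 0, 0, 0, 7, 0, 0, 0, 0, 0, 6, 0, 0.5, 0, 0, 0, 0, 0, 0, 0, 0, 0, 0, 0, 0, 0, 0, 0])

```text
clock: 22.48
tool_pos: [0.6522, -0.3255, 0.1939]
tool_rot: [0.494, 0.87, -0.0, 0.0]
wrist_force: [0.4, -1.1, -0.5]
finger_gap: 0.0212
gripper_force: 59.7
```

```bash
cat >> h.py <<'E'
def hang():
    s=read_state();e=s["tool_pos"]-[0,0,.026];d=e[:2]-[.6138,-.2605]
    D=d@[.5125,-.8587];L=d@[.8587,.5125]
    print("D",round(D*1e3,1),"lat",round(L*1e3,1),"eye-peg z",round((e[2]-.156-(D-.012)*.2126)*1e3,1),"F",s["wrist_force"].round(1),s["ft_torque"].round(2),s["clock"],"gap",s["finger_gap"],"yaw",np.degrees(np.arctan2(*R.from_quat(s["tool_rot"]).as_matrix()[1::-1,1])).round(1),s["joint_positions"].round(2))
E
python3 -c "
from h import *
hang()"
```

```text
D 75.5 lat -0.3 eye-peg z -1.6 F [ 0.4 -1.1 -0.5] [ 0.02 -0.01  0.02] 22.4833 gap 0.02123926533088678 yaw 30.8 [ 0.76  0.56 -0.51  1.26  0.27  1.39  0.8 ]
```

Request:
move_arm(series=[7, 0, 1.4, 0, 0, 0, 7, 0, 1.5, 0, 0, 0, 7, 0, 1.5, 0, 0, 0, 0, 0, 0, 0, 0, 0])

```text
clock: 22.82
tool_pos: [0.641, -0.3056, 0.1888]
tool_rot: [0.493, 0.87, 0.0, -0.001]
wrist_force: [1.0, 0.3, -0.7]
finger_gap: 0.0215
gripper_force: 59.8
```

```bash
python3 -c "
from h import *
hang()"
```

```text
D 52.7 lat 0.2 eye-peg z -1.9 F [ 1.   0.3 -0.7] [ 0.04 -0.06  0.06] 22.8167 gap 0.02152237459470226 yaw 30.9 [ 0.77  0.52 -0.52  1.32  0.26  1.37  0.79]
```

Request:
move_arm(series=[7, 0, 1.5, 0, 0, 0, 7, 0, 1.5, 0, 0, 0, 6, 0, 1.3, 0, 0, 0, 0, 0, 0, 0, 0, 0, 0, 0, 0, 0, 0, 0])

```text
clock: 23.23
tool_pos: [0.6312, -0.2902, 0.1849]
tool_rot: [0.494, 0.87, -0.0, 0.0]
wrist_force: [-0.6, -0.9, -1.1]
finger_gap: 0.0214
gripper_force: 59.7
```

```bash
python3 -c "
from h import *
hang()"
```

```text
D 34.5 lat -0.3 eye-peg z -1.9 F [-0.6 -0.9 -1.1] [ 0.   -0.03 -0.01] 23.2333 gap 0.021409769749309186 yaw 30.8 [ 0.77  0.49 -0.53  1.37  0.25  1.35  0.77]
```

Request:
move_arm(series=[0, 0, 1, 0, 0, 0, 0, 0, 1, 0, 0, 0, 0, 0, 1, 0, 0, 0, 0, 0, 0, 0, 0, 0])

```text
clock: 23.57
tool_pos: [0.6312, -0.2909, 0.1814]
tool_rot: [0.494, 0.869, -0.0, -0.0]
wrist_force: [-0.1, 0.2, -2.4]
finger_gap: 0.0214
gripper_force: 59.7
```

Request:
move_arm(series=[0, 0, 1, 0, 0, 0, 0, 0, 1, 0, 0, 0, 0, 0, 0, 0, 0, 0, 0, 0, 0, 0, 0, 0])

```text
clock: 23.9
tool_pos: [0.6315, -0.291, 0.1809]
tool_rot: [0.494, 0.869, -0.0, 0.001]
wrist_force: [-1.1, 0.3, 5.8]
finger_gap: 0.0214
gripper_force: 60.6
```

```bash
python3 -c "
from h import *
hang()"
```

```text
D 35.3 lat -0.4 eye-peg z -6.1 F [-1.1  0.3  5.8] [ 0.06  0.54 -0.01] 23.9 gap 0.021425233328153888 yaw 30.8 [ 0.77  0.49 -0.53  1.38  0.25  1.34  0.77]
```

Contact came at eye − peg = −6.1 mm, which is what the ring on the peg should give. I ease off and release.

Request:
move_arm(series=[0, 0, -0.7, 0, 0, 0, 0, 0, 0, 0, 0, 0, 0, 0, 0, 0, 0, 0], force=20)

```text
clock: 24.15
tool_pos: [0.6315, -0.2909, 0.1809]
tool_rot: [0.494, 0.869, -0.0, 0.0]
wrist_force: [-1.0, 0.2, 4.7]
finger_gap: 0.0215
gripper_force: 60.3
```

Request:
move_arm(series=[0, 0, 0, 0, 0, 0, 0, 0, 0, 0, 0, 0, 0, 0, 0, 0, 0, 0, 0, 0, 0, 0, 0, 0, 0, 0, 0, 0, 0, 0, 0, 0, 0, 0, 0, 0], hand=0)

```text
clock: 24.65
tool_pos: [0.6313, -0.2907, 0.1803]
tool_rot: [0.494, 0.869, -0.0, -0.0]
wrist_force: [0.7, 0.1, 0.3]
finger_gap: 0.0423
gripper_force: 0.0
```

```bash
python3 -c "
from h import *
hang()"
```

```text
D 34.9 lat -0.4 eye-peg z -6.6 F [0.7 0.1 0.3] [0.   0.01 0.04] 24.65 gap 0.042281661627492494 yaw 30.8 [ 0.77  0.49 -0.53  1.38  0.25  1.34  0.77]
```

Request:
move_arm(series=[0, 0, 0, 0, 0, 0, 0, 0, -4, 0, 0, 0, 0, 0, -8, 0, 0, 0, 0, 0, -10, 0, 0, 0, 0, 0, -12, 0, 0, 0, 0, 0, -15, 0, 0, 0, 0, 0, -18, 0, 0, 0, 0, 0, -20, 0, 0, 0], hand=-0.3)

```text
clock: 25.32
tool_pos: [0.6313, -0.2907, 0.2694]
tool_rot: [0.494, 0.869, -0.0, 0.0]
wrist_force: [0.5, -0.5, -0.9]
finger_gap: 0.0555
gripper_force: 0.0
```

Request:
move_arm(series=[0, 0, -25, 0, 0, 0, 0, 0, -25, 0, 0, 0, -25, 0, -20, 0, 0, 0, -30, 0, -10, 0, 0, 0, -30, 0, 0, 0, 0, 0, -30, 0, 0, 0, 0, 0, -30, 0, 0, 0, 0, 0, 0, 0, 0, 0])

```text
validation failed for argument at $.se...
```

Request:
move_arm(series=[-30, 0, 0, 0, 0, 0, -25, 0, 0, 0, 0, 0, 0, 0, 0, 0, 0, 0, 0, 0, 0, 0, 0, 0, 0, 0, 0, 0, 0, 0, 0, 0, 0, 0, 0, 0, 0, 0, 0, 0, 0, 0, 0, 0, 0, 0, 0, 0])

```text
clock: 25.98
tool_pos: [0.6595, -0.3371, 0.2682]
tool_rot: [0.494, 0.87, -0.0, 0.0]
wrist_force: [-0.3, -0.5, -0.3]
finger_gap: 0.0557
gripper_force: 0.0
```

```bash
python3 - <<'E'
from h import *
s=read_state();print(s["tool_pos"],s["clock"],s["wrist_force"])
a=eyes.grab_frame("scene");t=eyes.grab_frame("top")
for _ in range(10): b=eyes.grab_frame("scene")
df=cv2.absdiff(cv2.GaussianBlur(a,(3,3),0),cv2.GaussianBlur(b,(3,3),0)).max(2)
print("still: max diff stand region",df[240:345,120:215].max(),"elsewhere",df[150:230,350:500].max())
# change against first picture near the stand; where handle colour/grey/blade now show
r=cv2.imread("pics/scene0.png"); d=(cv2.absdiff(b,r).max(2)>45).astype(np.uint8)
n,l,st,ce=cv2.connectedComponentsWithStats(d)
for i in range(1,n):
    if st[i,4]>25: print("chg box",st[i].tolist(),ce[i].round(),"mean now",b[l==i].mean(0).round(),"was",r[l==i].mean(0).round())
# predicted hanging paddle at D=35 vertical
for D in (.020,.035):
    e=np.array([.6138+.5125*D,-.2605-.8587*D,.156+(D-.012)*.2126-.006])
    print("D",D,"eye,handle top,blade tip px",proj("scene",[e,e+[0,0,.062],e-[0,0,.103]]).round(1).tolist())
tm("scene")
print("bystander diffs (scene): jar",cv2.absdiff(b,r)[275:305,225:250].max(),"brush",cv2.absdiff(b,r)[218:272,268:328].max(),"block",cv2.absdiff(b,r)[172:204,304:340].max())
E
```

```text
[ 0.65945289 -0.33711363  0.26818897] 25.9833 [-0.32001033 -0.46637226 -0.2637016 ]
still: max diff stand region 41 elsewhere 6
chg box [0, 0, 183, 285, 17158] [ 87. 149.] mean now [52. 80. 85.] was [ 48.  97. 151.]
chg box [49, 16, 9, 11, 48] [53. 20.] mean now [ 56. 112. 173.] was [42. 72. 86.]
chg box [60, 22, 14, 10, 82] [67. 26.] mean now [ 59.  97. 107.] was [ 54. 114. 184.]
chg box [75, 31, 17, 46, 301] [84. 53.] mean now [ 57. 118. 190.] was [34. 56. 69.]
chg box [63, 38, 11, 17, 87] [68. 45.] mean now [52. 82. 85.] was [31. 32. 34.]
chg box [98, 107, 12, 9, 36] [104. 111.] mean now [ 66. 110. 114.] was [33. 54. 57.]
chg box [295, 107, 13, 19, 156] [301. 115.] mean now [ 60. 129. 214.] was [ 52.  83. 116.]
chg box [98, 117, 11, 6, 33] [103. 119.] mean now [31. 51. 53.] was [ 62. 103. 108.]
chg box [38, 127, 16, 23, 47] [ 47. 140.] mean now [30. 48. 51.] was [ 32.  64. 104.]
chg box [0, 133, 18, 14, 56] [  7. 140.] mean now [ 38.  78. 129.] was [ 56. 121. 201.]
chg box [73, 133, 8, 6, 42] [ 76. 136.] mean now [ 59.  97. 101.] was [132. 142. 147.]
chg box [261, 167, 17, 15, 139
[... 873 characters left out ...]
ye,handle top,blade tip px [[166.5, 278.3], [162.0, 265.3], [173.2, 297.1]]
scene 0.006 [0.5932 0.0077] r 46.0 th 29.0 dO [20. 52. 35. 59. 69. 80.]
scene 0.007 [0.5764 0.004 ] r 30.0 th 38.0 dO [16. 42. 23. 43. 54. 63.]
scene 0.012 [0.5604 0.0144] r 30.0 th 75.0 dO [34. 53.  5. 26. 55. 54.]
scene 0.015 [0.5449 0.0327] r 48.0 th 99.0 dO [58. 74. 20. 21. 70. 57.]
scene 0.018 [0.5801 0.0233] r 47.0 th 54.0 dO [34. 62. 20. 47. 72. 75.]
scene 0.025 [0.5639 0.0318] r 48.0 th 76.0 dO [47. 70. 13. 34. 73. 68.]
scene 0.08 [0.5832 0.0095] r 39.0 th 38.0 dO [20. 49. 25. 49. 63. 71.]
scene 0.088 [0.5664 0.0057] r 25.0 th 56.0 dO [24. 43. 15. 33. 50. 54.]
bystander diffs (scene): jar 22 brush 24 block 24
```

The paddle appears to hang: steel blade pixels at (171,293), with the prediction at (173,297). The bystanders are unchanged. I clear the arm and check that it is still.

Request:
move_arm(series=[-20, 0, -20, 0, 0, 0, -25, 0, -20, 0, 0, 0, -25, 0, -20, 0, 0, 0, -25, 0, -10, 0, 0, 0, 0, 0, 0, 0, 0, 0, 0, 0, 0, 0, 0, 0, 0, 0, 0, 0, 0, 0, 0, 0, 0, 0, 0, 0])

```text
clock: 27.3
tool_pos: [0.7079, -0.4182, 0.3373]
tool_rot: [0.493, 0.87, 0.0, -0.001]
wrist_force: [0.2, 0.4, 0.1]
finger_gap: 0.0556
gripper_force: 0.0
```

Request:
move_arm(series=[0, 0, 0, 0, 0, 0, 0, 0, 0, 0, 0, 0, 0, 0, 0, 0, 0, 0, 0, 0, 0, 0, 0, 0, 0, 0, 0, 0, 0, 0, 0, 0, 0, 0, 0, 0, 0, 0, 0, 0, 0, 0, 0, 0, 0, 0, 0, 0])

```text
clock: 27.97
tool_pos: [0.708, -0.4196, 0.3374]
tool_rot: [0.494, 0.869, -0.0, -0.0]
wrist_force: [0.7, -0.2, -0.3]
finger_gap: 0.0553
gripper_force: 0.0
```

```bash
python3 - <<'E'
from h import *
s=read_state();print(s["tool_pos"],s["clock"],s["joint_vel"].round(3))
F=[cv2.GaussianBlur(eyes.grab_frame("scene"),(3,3),0) for _ in range(12)]
T=[cv2.GaussianBlur(eyes.grab_frame("top"),(3,3),0) for _ in range(2)]
print("scene diffs stand", [int(cv2.absdiff(F[0],f)[255:345,155:215].max()) for f in F[1:]],"ref region",[int(cv2.absdiff(F[0],f)[150:230,350:500].max()) for f in F[1:4]])
b=F[-1];r=cv2.GaussianBlur(cv2.imread("pics/scene0.png"),(3,3),0)
d=(cv2.absdiff(b,r).max(2)>35).astype(np.uint8);n,l,st,ce=cv2.connectedComponentsWithStats(d)
for i in range(1,n):
    x,y=ce[i]
    if st[i,4]>15 and 130<x<230 and y>230: print("scene",st[i].tolist(),b[l==i].mean(0).round())
r=cv2.GaussianBlur(cv2.imread("pics/top0.png"),(3,3),0);b=T[-1]
d=(cv2.absdiff(b,r).max(2)>30).astype(np.uint8);n,l,st,ce=cv2.connectedComponentsWithStats(d)
for i in range(1,n):
    if st[i,4]>15: print("top",st[i].tolist(),b[l==i].mean(0).round())
for D in (.020,.035):
    e=np.array([.6138+.5125*D,-.2605-.8587*D,.156+(D-.012)*.2126-.006])
    print(D,proj("top",[e,e+[0,0,.062],e-[0,0,.103]]).round(1).tolist())
E
```

```text
[ 0.70804874 -0.41961049  0.33742962] 27.9667 [-0.001  0.002 -0.001 -0.001 -0.     0.001 -0.001]
scene diffs stand [7, 7, 6, 5, 7, 6, 6, 7, 7, 5, 7] ref region [9, 6, 7]
scene [157, 261, 13, 24, 190] [ 80. 126. 165.]
top [349, 84, 163, 300, 20503] [37. 55. 63.]
top [365, 190, 15, 13, 92] [ 63.  92. 123.]
top [143, 195, 10, 11, 74] [22. 37. 67.]
top [365, 205, 31, 9, 121] [28. 49. 81.]
top [193, 211, 19, 10, 145] [ 49.  84. 137.]
top [394, 210, 19, 10, 130] [27. 47. 77.]
top [244, 214, 21, 18, 166] [ 60.  72. 100.]
top [265, 222, 10, 7, 48] [ 45.  69. 134.]
top [241, 224, 6, 7, 24] [69. 75. 85.]
top [240, 230, 5, 6, 24] [76. 81. 88.]
top [246, 232, 10, 9, 57] [ 41.  63. 122.]
top [264, 233, 10, 6, 48] [ 45.  69. 133.]
top [257, 241, 10, 6, 49] [ 44.  68. 132.]
0.02 [[363.6, 200.2], [370.7, 196.1], [353.4, 206.1]]
0.035 [[368.8, 197.2], [376.1, 192.9], [358.2, 203.4]]
```

```bash
python3 -c "
from workcell import finish_job
print(finish_job())"
```

```text
the job is handed in; nothing more can be done
None
```

The job is handed in at about 29 s: the paddle hangs still by its eye on the peg, the steel block, jar and brush show no movement in the scene view, and all six beads are still in the dish, each about 20 mm or more from its start (by pushing order, since the beads look identical).

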